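# Stack carving blanks to dry, with sticks between and a weight on top

## Robot

A 7-joint arm with a two-finger parallel gripper is mounted at the origin on the work surface. World frame = base frame: x ahead of the robot, y to its left, z up, the work surface at z = 0. Lengths are in m, angles in rad, forces in N, time in s.
With the tool pointing down it reaches from about 0.4 to 0.85 m from the base axis. Payload 4.5 kg.
Tool frame: the origin (TCP) lies midway between the tips of the shut fingers; the grasp point (between the pads) lies 19 mm behind it; z points along the fingers, y is the direction in which the jaws open and shut (so a half turn about z gives the same grasp; the last joint's range is limited). The gripper opens to 88 mm and grips with 3 to 60 N. Pads are 18 mm wide; open, the fingers measure 123 mm over their backs; the gripper's body (75 mm by 187 mm) begins 45 mm behind the grasp point.
Start: joints at [-1.164, 0.689, -0.195, 1.565, 0.157, 0.902, -0.215], TCP at [0.228, 0.582, 0.239] pointing down, gripper open.
Joint ranges: [-3.01, 3.01], [-0.46, 2.08], [-1.47, 1.51], [0.13, 2.56], [-1, 4.14], [0.04, 2.09], [-2.66, 2.66]. Speed limits (rad/s): [2.57, 2.57, 3.14, 3.14, 3.14, 3.14, 3.14].

## Interface

Orientations are given as a 3x3 rotation matrix whose columns are the frame's x, y, z axes.
In Python, from plant import * gives the robot as it stands. The module is installed in compiled form; this text tells all that it offers.
- The arm moves only by the tool move_arm, never from a script. Its argument "increments" is a list of rows, each a list of 7 numbers: the turn, a rotation vector about the tool's x, y, z in degrees, then the shift along the tool's x, y, z in m, then the opening in per cent of the stroke, from 0 (shut) to 100 (fully open). In form: [[ax, ay, az, dx, dy, dz, gripper], ...]. A call has 1 to 12 rows; each row shifts and turns the commanded pose from where the row before left it, along the tool's axes as they then stand; what a row does not reach is not made up. A row lasts 1/12 s, in which the tool goes at most 41.7 mm and 7.16 degrees, less where a joint would pass 70% of its speed; a pose out of reach is approached as far as the arm can. A call with a gripper value outside its range is refused whole. The fingers move at their own pace and stop on an object; "newtons" is the grip in N (left out, the last holds). Time passes only in rows, so rows that do not move let the fingers close. It gives the time, the measured TCP pose, the force and the opening at its end, in the units of the state.
- sense(): the state, without advancing time (a new reading comes with each control period).
- camera(name): name is "scene" or "top" or "wrist"; returns a dict with "color" (480x640x3 uint8, red, green, blue), "vfov" (degrees; the focal length in pixels is half the picture's height over the tangent of half this angle, whatever the lens; pixels are square), "cx", "cy" (the principal point, pixels), "dist" ([k1, k2, p1, p2, k3] as OpenCV has them; the pictures are not rectified), "rvec" (rotation vector, rad) and "tvec" (3), from world to camera coordinates, as OpenCV has them; the wrist camera has in their place "mount" (4x4, takes a point from camera to tool coordinates, whose origin is the TCP and whose axes are the flange's). Camera axes: x right, y down, z forward; pixel columns grow to the right and rows downward; lengths in m; the calibration is good to about 2 mm. A picture is of the moment at which its call begins: read the wrist's pose just before it. There is no depth.
- hand_in(): hands the job in, once; it reports no verdict.
The state is a dict: "clock": time; "joint_pos": joint angles; "joint_velocities": joint speeds; "joint_efforts": joint torques, N m; "tcp_pos": TCP position; "ee_rot": TCP orientation; "wrist_force": force on the tool from outside, world axes, zero at the start; "moment": the same for the moment, N m; "width": opening from 0.0 (shut) to 1.0 (fully open).
Only numpy, scipy, OpenCV 4.12 (cv2) and the standard library are available. Lean on these libraries where they do the work, as an engineer would, in place of code of your own. Each camera call takes 0.05 s, during which the arm holds its last target.

## Task

Build the drying stack on the little rack with its two dark bearers: lay the thick wooden blank lengthwise along the rack, centred on the bearers; then one loose stick across it straight above each bearer (either stick on either side); then the thin blank on the sticks, straight above the thick one; and last the steel weight, knob up, on the middle of the thin blank. Let go of everything, and leave the mallet, the jar and the turned burnisher where they are.

Things in the scene. Friction and masses are not known exactly. Their poses are not given: they have to be found in the camera images.
- rack: Drying rack, the target, fixed to the bench (its place and yaw differ each time): a plywood base board 190 x 110 x 10 mm (x, y, z) with two dark wooden bearers across it, each 22 mm wide (x), 110 mm long (y), centred at x = +50 and x = -50 mm, their tops 34 mm above the origin. Origin: centre of the underside. x runs along the rack's length, y along the bearers, z up. It is the same turned by half a turn.
- thick_blank: The longer, thicker pale wooden blank, with a 9 mm strip of dark bark along one long edge: 175 x 56 x 36 mm (x, y, z), about 0.23 kg, loose, lying flat. Origin: centre of the underside; x along its length. Either end may point either way.
- thin_blank: The shorter, thinner pale wooden blank, without bark: 140 x 56 x 18 mm (x, y, z), about 0.1 kg, loose, lying flat. Origin: centre of the underside; x along its length.
- long_stick: The longer loose square spacer stick of pale wood, 130 x 16 x 16 mm, x along its length. Origin: centre of the underside. Does the same service as the short stick.
- short_stick: The shorter loose square spacer stick of pale wood, 90 x 16 x 16 mm, x along its length. Origin: centre of the underside. Same height as the long stick.
- weight: Steel weight, 0.5 to 0.75 kg, loose, standing upright: a dark block 70 x 44 x 24 mm (x, y, z) with an upright bright round knob, 26 mm in diameter and 32 mm tall, on the middle of its top (overall height 56 mm). Origin: centre of the block's underside, z up through the knob. Its yaw in the stack is free.
- mallet: Bystander: a wooden mallet lying on its side at the far right of the work, 60 mm high, its dark block head 70 x 110 x 60 mm, its handle 210 mm. Origin: on the bench below the handle, 20 mm from the handle's free end; its x runs from handle to head (head centred at x = 210 mm).
- jar: Bystander: a closed amber glass jar with a steel cap, 60 mm in diameter, 75 mm tall. Origin: centre of the underside.
- burnisher: Bystander: a turned pale wooden burnisher with grooves, standing upright, 48 mm in diameter, 88 mm tall. Origin: centre of the underside.
Not all that is in view belongs to the job. What is shaped like the short_stick but turquoise is not meant. Leave any turquoise look-alike of the thick_blank alone.

How it is judged:
By the outcome, as a careful person would: the job done as asked, in the order asked, and still so for the second after the job is handed in, with the robot touching nothing.
It also fails if it takes over 144 s, if anything falls off the work surface, if the arm or the gripper's body presses on something with over 40 N, if the wrist force passes 120 N, or if a joint passes its speed limit or range.

## Working session

There is one attempt and no reset: what is moved stays moved. The work goes in short steps, Python scripts to look and compute and a tool call to move; the robot and the scene stay as the last step left them, time stands still between calls to the robot, and variables do not carry over. Pictures are saved under pics/ and viewed, and the job is handed in when it is done.

Besides the shell and the picture viewer there is one more tool, called after ">>>" by a JSON object that holds its "fn" and its "kwargs", one argument or row to a line. move_arm: Moves the arm, as the interface text tells. Its arguments: {"type":"object","properties":{"increments":{"type":"array"},"newtons":{"type":"number"}},"required":["increments"]}

```bash
mkdir -p pics; ls
python3 - <<'E'
from plant import *
import cv2,numpy as np
np.set_printoptions(precision=4,suppress=True)
s=sense();print({k:np.array(v) for k,v in s.items()})
for n in ["scene","top","wrist"]:
    c=camera(n); cv2.imwrite(f"pics/{n}0.png",c["color"][:,:,::-1]); print(n,{k:v for k,v in c.items() if k!="color"})
E
```

```text
pics
{'clock': array(0.), 'joint_pos': array([-1.1642,  0.6899, -0.1945,  1.5663,  0.1573,  0.9025, -0.2151]), 'joint_velocities': array([-0.0011,  0.0011, -0.0012, -0.0012, -0.0008, -0.001 ,  0.0005]), 'joint_efforts': array([ -0.0007, -52.7555,  -1.2671, -15.343 ,  -0.0526,   0.0065,
         0.0002]), 'tcp_pos': array([0.2275, 0.5815, 0.2379]), 'ee_rot': array([[-0.9313,  0.3642, -0.0005],
       [ 0.3642,  0.9313, -0.0017],
       [-0.0001, -0.0018, -1.    ]]), 'wrist_force': array([ 0.549 , -0.818 ,  0.1297]), 'moment': array([ 0.0177, -0.0378,  0.0445]), 'width': array(0.9985)}
scene {'vfov': 57.89971142709899, 'cx': 328.03870284930014, 'cy': 243.3837751231523, 'dist': array([0.0221, 0.    , 0.    , 0.    , 0.    ]), 'rvec': array([ 2.2554,  0.663 , -0.2858]), 'tvec': array([-0.4837, -0.1721,  1.1656])}
top {'vfov': 43.230758811924666, 'cx': 313.1094787827429, 'cy': 239.15305306390792, 'dist': array([-0.1762,  0.    ,  0.    ,  0.    ,  0.    ]), 'rvec': array([ 2.0925, -2.1324,  0.2215]), 'tvec': array([0.0133, 0.5735, 1.4965])}
wrist {'vfov': 63.275270462818945, 'cx': 323.4245769910815, 'cy': 242.0525594478971, 'dist': array([-0.0331,  0.    ,  0.    ,  0.    ,  0.    ]), 'mount': array([[-0.0004, -0.9602, -0.2795,  0.0728],
       [ 1.    ,  0.0001, -0.0016,  0.0006],
       [ 0.0015, -0.2795,  0.9602, -0.1447],
       [ 0.    ,  0.    ,  0.    ,  1.    ]])}
```

View pics/scene0.png

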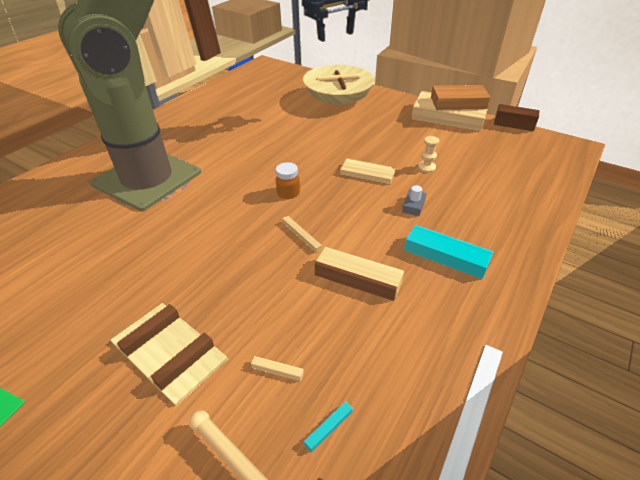

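View pics/top0.png

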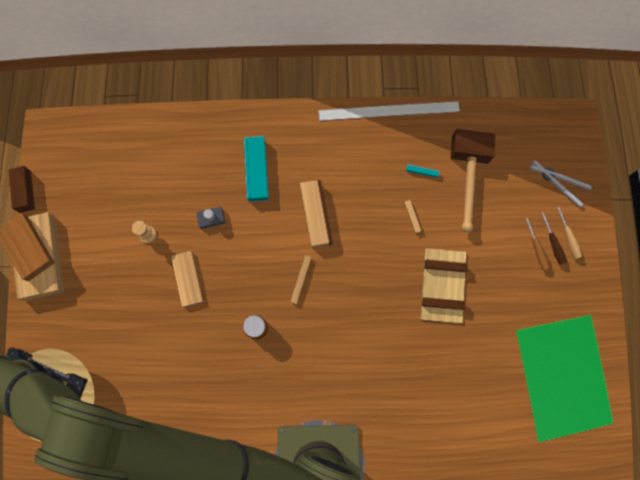

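View pics/wrist0.png

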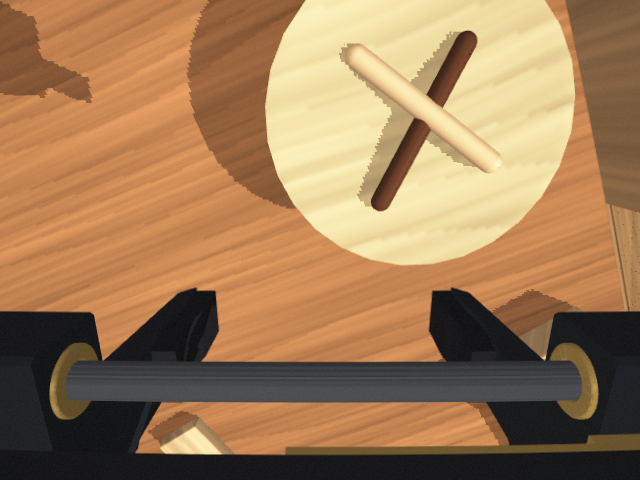

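Candidates:
- **Thick blank:** top view, pale with bark (315,213). Look-alikes are turquoise (256,168) and the plank pile (30,255).
- **Thin blank:** pale (187,279).
- **Long stick:** (301,280).
- **Short stick:** pale (413,217). The turquoise one is (423,171).
- **Weight:** (210,217).
- **Rack:** (444,285).

The bowl sticks and burnisher (143,232) are not meant. I'll check these in close crops.

Run:
```python
import cv2,numpy as np
def tiles(img,cs,w,h,s,name):
    I=cv2.imread(img); out=[]
    for (u,v) in cs:
        x0,y0=u-w//2,v-h//2
        t=cv2.resize(I[y0:y0+h,x0:x0+w],None,fx=s,fy=s,interpolation=cv2.INTER_CUBIC)
        for k in range(0,w,10): 
            cv2.line(t,(k*s,0),(k*s,6),(0,0,255),1)
            if k%20==0: cv2.putText(t,str(x0+k),(k*s,18),0,.38,(255,255,255),1)
        for k in range(0,h,10):
            cv2.line(t,(0,k*s),(6,k*s),(0,0,255),1)
            if k%20==0 and k: cv2.putText(t,str(y0+k),(8,k*s+4),0,.38,(255,255,255),1)
        out.append(t)
    n=len(out)//2
    cv2.imwrite(name,np.vstack([np.hstack(out[:n]),np.hstack(out[n:])]))
tiles("pics/top0.png",[(315,213),(187,279),(301,280),(413,217),(210,217),(444,285)],66,80,4,"pics/t_crop.png") if 0 else None
tiles("pics/top0.png",[(315,213),(187,279),(444,285),(301,280),(413,217),(210,217)],64,80,4,"pics/t_crop.png")
tiles("pics/scene0.png",[(359,272),(367,171),(300,234),(277,368)],100,70,4,"pics/s_crop.png")
tiles("pics/scene0.png",[(168,353),(414,200)],130,110,5,"pics/s_crop2.png")
I=cv2.imread("pics/s_crop2.png");cv2.imwrite("pics/s_crop2.png",cv2.resize(I,(470,int(470*I.shape[0]/I.shape[1]))))
```

```text
(no output)
```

View pics/t_crop.png

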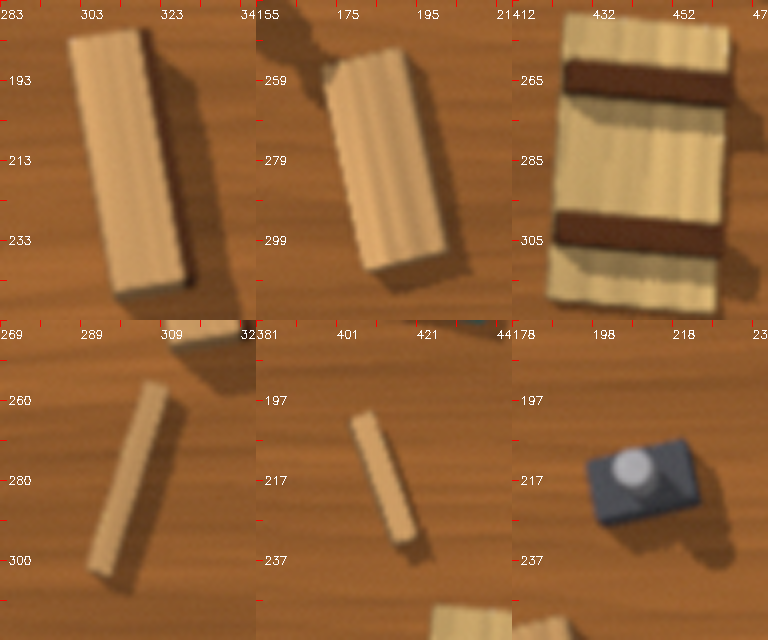

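View pics/s_crop.png

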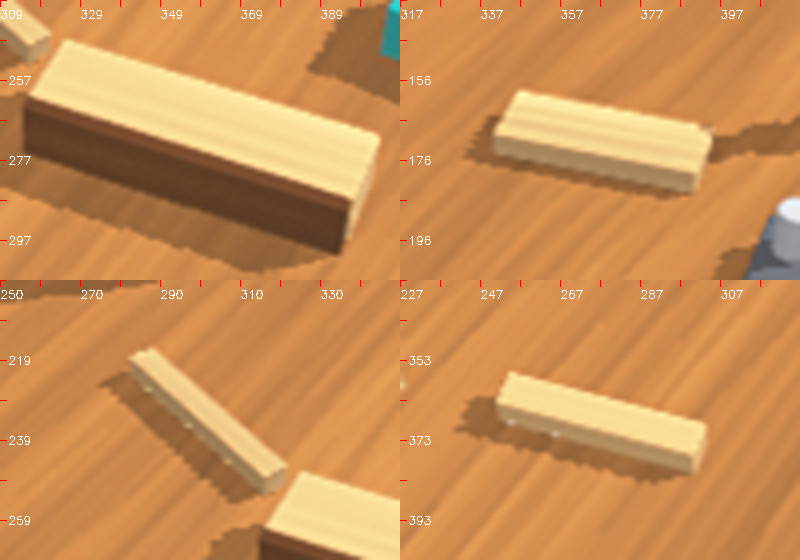

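View pics/s_crop2.png

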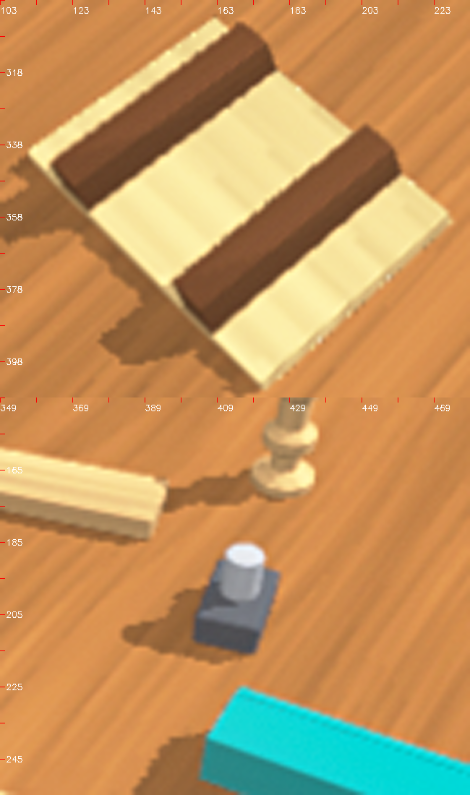

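```bash
cat > h.py <<'E'
from plant import *
import cv2,numpy as np
from scipy.optimize import least_squares
np.set_printoptions(precision=4,suppress=True)
CAM={}
def load(n):
    if n in CAM: return CAM[n]
    c=camera(n); f=240/np.tan(np.radians(c["vfov"])/2)
    K=np.array([[f,0,c["cx"]],[0,f,c["cy"]],[0,0,1]])
    CAM[n]=(K,np.array(c["dist"]),np.array(c.get("rvec",[0,0,0.])),np.array(c.get("tvec",[0,0,0.])))
    return CAM[n]
import pickle,os
if os.path.exists("cams.pkl"): CAM=pickle.load(open("cams.pkl","rb"))
else:
    for n in ("scene","top"): load(n)
    c=camera("wrist"); load("wrist"); CAM["mount"]=np.array(c["mount"])
    pickle.dump(CAM,open("cams.pkl","wb"))
def proj(n,P,pose=None):
    K,d,r,t=CAM[n]
    if n=="wrist":
        T=np.eye(4);T[:3,:3]=pose[1];T[:3,3]=pose[0]
        M=np.linalg.inv(T@CAM["mount"]); r=cv2.Rodrigues(M[:3,:3])[0];t=M[:3,3]
    return cv2.projectPoints(np.atleast_2d(np.array(P,float)),r,t,K,d)[0][:,0]
def wristshot(name):
    s=sense(); c=camera("wrist"); cv2.imwrite("pics/%s.png"%name,c["color"][:,:,::-1])
    pickle.dump((np.array(s["tcp_pos"]),np.array(s["ee_rot"])),open("pics/%s.pkl"%name,"wb"))
    print(s["clock"],s["tcp_pos"])
def wpose(name): return pickle.load(open("pics/%s.pkl"%name,"rb"))
def fit(pts,p0,free_z=True):
    # pts: list of (cam, (lx,ly,lz), (u,v)[,pose]) ; p=(x,y,z,yaw)
    def res(p):
        c,s=np.cos(p[3]),np.sin(p[3]); o=[]
        z=p[2] if free_z else 0
        for q in pts:
            l=q[1]; P=[p[0]+c*l[0]-s*l[1],p[1]+s*l[0]+c*l[1],z+l[2]]
            o.append(proj(q[0],P,q[3] if len(q)>3 else None)[0]-np.array(q[2]))
        return np.concatenate(o)
    r=least_squares(res,p0,loss="soft_l1"); 
    return r.x, res(r.x).reshape(-1,2)
E
cat > m1.py <<'E'
from h import *
def T(x0,y0,s,L): return [(x0+(a+.5)/s-.5,y0+(b+.5)/s-.5) for a,b in L]
K,d,r,t=CAM["top"];print("top cam",-cv2.Rodrigues(r)[0].T@t)
K,d,r,t=CAM["scene"];print("scene cam",-cv2.Rodrigues(r)[0].T@t)
# order FL,FR,NR,NL
D={"thick":((175,56,36),T(283,173,4,[(68,38),(150,30),(193,284),(113,290)]),T(309,237,4,[(380,137),(350,200),(28,95),(66,40)]),(.6,0,0,.1)),
"thin":((140,56,18),T(155,239,4,[(74,68),(144,49),(189,250),(112,268)]),T(317,136,4,[(312,133),(298,174),(97,130),(120,91)]),(.5,.3,0,.1)),
"long":((130,16,16),T(269,240,4,[(147,60),(169,65),(110,257),(88,251)]),T(250,199,4,[(286,187),(263,203),(131,74),(155,68)]),(.5,0,0,-.3)),
"short":((90,16,16),T(381,177,4,[(94,100),(116,90),(160,217),(138,221)]),T(227,333,4,[(306,144),(297,177),(98,120),(110,93)]),(.6,-.2,0,.2)),
"rack":((190,110,10),T(412,245,4,[(53,14),(217,27),(204,312),(36,298)]),T(103,298,3.615,[(450,220),(262,387),(28,150),(220,18)]),(.5,-.3,0,0)),}
for k,(dm,tp,sc,p0) in D.items():
    L,W,H=np.array(dm)/1000
    c=[(L/2,W/2,H),(L/2,-W/2,H),(-L/2,-W/2,H),(-L/2,W/2,H)]
    pts=[("top",a,b) for a,b in zip(c,tp)]+[("scene",a,b) for a,b in zip(c,sc)]
    p,e=fit(pts,p0); print(k,p[:3]*1000,np.degrees(p[3])); print(e.T.round(1))
def knob(p): return np.concatenate([proj("top",p)[0]-np.array(T(178,177,4,[(120,146)])[0]),proj("scene",p)[0]-np.array([416.8,188.5])])
r=least_squares(knob,[.6,.3,.05]);print("knob top",r.x*1000,r.fun)
E
python3 m1.py
```

```text
top cam [0.2528 0.0075 1.5826]
scene cam [ 0.9286 -0.5459  0.6796]
thick [651.4797  -3.8047   1.4522] 8.141237164950477
[[-0.4 -0.1  0.1 -1.2  0.5 -0.8 -1.9  0.1]
 [ 0.  -1.2 -1.2  0.6 -0.8  2.8  1.8 -1.7]]
thin [484.7708 337.0449   1.0436] 12.929883877202084
[[-2.2  0.6  0.3 -1.2  1.  -0.6 -1.3 -0.5]
 [-0.7 -1.   0.   0.5 -0.8  0.4  1.1  0. ]]
long [477.906   37.0652   0.3811] -18.819501090482607
[[-0.1  0.2 -0.4 -0.7 -0.  -0.1 -0.4 -0.8]
 [-0.2  0.4 -0.6 -1.   0.1 -0.8  1.3  0. ]]
short [ 642.0099 -264.2282    0.4737] 16.271062987195712
[[-0.2 -0.2 -0.1 -0.2  0.3 -0.6 -0.5  0.3]
 [-0.6  0.2 -0.4  0.3 -0.  -0.   0.7 -0.5]]
rack [ 455.0491 -338.3843   -0.4787] -7.006974455220724
[[ 0.2 -0.3 -1.2 -0.6  0.1 -0.9  0.1 -0.7]
 [-0.7  0.2 -0.1 -0.5 -0.8 -0.2  1.   0.4]]
knob top [649.4772 277.0722  56.0673] [-0.0737 -0.1189 -0.1222  0.0262]
```

```bash
cat > pl.py <<'E'
from h import *
import sys
def plan(x,y,z,th=None):
    s=sense();p=np.array(s["tcp_pos"]);R=np.array(s["ee_rot"])
    d=R.T@(np.array([x,y,z])-p); a=np.degrees(np.arctan2(R[1,0],R[0,0]))
    print("clk %.2f"%s["clock"],"tcp",p,"th %.2f"%a,"w %.3f"%s["width"],"F",np.array(s["wrist_force"]).round(1),"tilt deg(tool x,y)",np.degrees(R.T@np.cross(R[:,2],[0,0,-1])).round(2))
    print("shift mm",d*1000,"rows>=%.1f"%(np.linalg.norm(d)/.0417), "turn az" ,None if th is None else round(-((th-a+180)%360-180),2), "j", np.array(s["joint_pos"]).round(2))
plan(*[float(v) for v in sys.argv[1:]])
E
python3 pl.py .6515 -.0038 .22 8.1
```

```text
clk 0.35 tcp [0.2276 0.582  0.2386] th 158.64 w 0.998 F [-0.6 -0.   0.5] tilt deg(tool x,y) [-0.02 -0.    0.  ]
shift mm [-608.161  -391.1674   18.6719] rows>=17.3 turn az 150.54 j [-1.16  0.69 -0.19  1.57  0.16  0.9  -0.22]
```

>>> {"fn": "move_arm", "kwargs": {
  "increments": [
    [0,0,0,-0.0338,-0.0217,0.001,100],
    [0,0,0,-0.0338,-0.0217,0.001,100],
    [0,0,0,-0.0338,-0.0217,0.001,100],
    [0,0,0,-0.0338,-0.0217,0.001,100],
    [0,0,0,-0.0338,-0.0217,0.001,100],
    [0,0,0,-0.0338,-0.0217,0.001,100],
    [0,0,0,-0.0338,-0.0217,0.001,100],
    [0,0,0,-0.0338,-0.0217,0.001,100],
    [0,0,0,-0.0338,-0.0217,0.001,100],
    [0,0,0,-0.0338,-0.0217,0.001,100],
    [0,0,0,-0.0338,-0.0217,0.001,100],
    [0,0,0,-0.0338,-0.0217,0.001,100]
  ]
}}

```text
clock: 1.35
tcp_pos: [0.5115, 0.1901, 0.2268]
ee_rot: [[-0.931, 0.364, 0.0], [0.364, 0.931, 0.0], [-0.0, 0.0, -1.0]]
wrist_force: [0.5, 0.6, -0.4]
width: 1.001
```

>>> {"fn": "move_arm", "kwargs": {
  "increments": [
    [0,0,0,-0.0338,-0.0217,0.001,100],
    [0,0,0,-0.0338,-0.0217,0.001,100],
    [0,0,0,-0.0338,-0.0217,0.001,100],
    [0,0,0,-0.0338,-0.0217,0.001,100],
    [0,0,0,-0.0338,-0.0217,0.001,100],
    [0,0,0,-0.0338,-0.0217,0.001,100],
    [0,0,7.1,0,0,0,100],
    [0,0,7.1,0,0,0,100],
    [0,0,7.1,0,0,0,100],
    [0,0,7.1,0,0,0,100],
    [0,0,7.1,0,0,0,100],
    [0,0,7.1,0,0,0,100]
  ]
}}

```text
clock: 2.35
tcp_pos: [0.6519, -0.0032, 0.2206]
ee_rot: [[-0.434, 0.901, -0.0], [0.901, 0.434, 0.0], [0.0, -0.0, -1.0]]
wrist_force: [-0.4, 0.8, 0.3]
width: 1.003
```

```bash
python3 pl.py .6515 -.0038 .22 8.1
```

```text
clk 2.35 tcp [ 0.6519 -0.0032  0.2206] th 115.69 w 1.003 F [-0.4  0.8  0.3] tilt deg(tool x,y) [-0.   -0.02 -0.  ]
shift mm [-0.3539 -0.6349  0.6107] rows>=0.0 turn az 107.59 j [-0.03  0.74 -0.06  1.5   0.05  0.9   0.34]
```

>>> {"fn": "move_arm", "kwargs": {
  "increments": [
    [0,0,-6.6,0,0,0,100],
    [0,0,-6.6,0,0,0,100],
    [0,0,-6.6,0,0,0,100],
    [0,0,-6.6,0,0,0,100],
    [0,0,-6.6,0,0,0,100],
    [0,0,-6.6,0,0,0,100],
    [0,0,-6.6,0,0,0,100],
    [0,0,-6.6,0,0,0,100],
    [0,0,-6.6,0,0,0,100],
    [0,0,-6.6,0,0,0,100],
    [0,0,-6.6,0,0,0,100],
    [0,0,0,0,0,0,100]
  ]
}}

```text
clock: 3.35
tcp_pos: [0.6519, -0.0036, 0.2205]
ee_rot: [[-0.988, -0.153, -0.0], [-0.153, 0.988, 0.0], [0.0, 0.0, -1.0]]
wrist_force: [-0.1, 0.3, -0.1]
width: 1.003
```

```bash
python3 pl.py .6515 -.0038 .22 188.1; python3 -c "
from h import *
wristshot('w_thick')"
```

```text
clk 3.35 tcp [ 0.6519 -0.0036  0.2205] th -171.22 w 1.003 F [-0.1  0.3 -0.1] tilt deg(tool x,y) [ 0.03 -0.01  0.  ]
shift mm [ 0.4644 -0.1341  0.5236] rows>=0.0 turn az 0.68 j [ 0.16  0.77 -0.42  1.49  0.35  0.96  1.36]
3.35 [ 0.6519 -0.0036  0.2205]
```

View pics/w_thick.png

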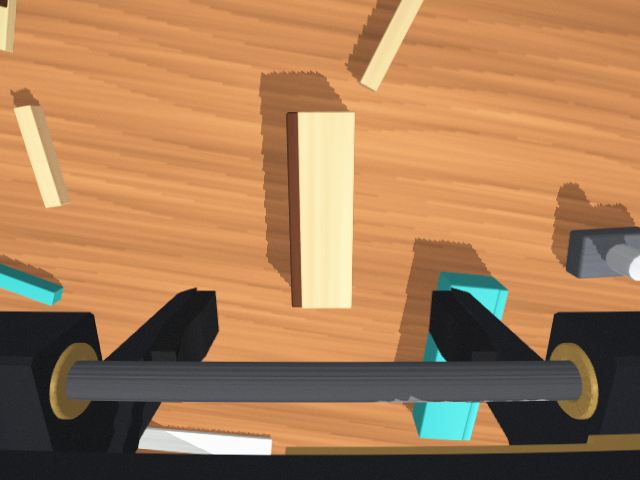

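```bash
cat > wf.py <<'E'
from h import *
def wf(name,dm,cor,p0,fz=False):
    L,W,H=np.array(dm)/1000
    c=[(L/2,W/2,H),(L/2,-W/2,H),(-L/2,-W/2,H),(-L/2,W/2,H)]
    ps=wpose(name)
    pts=[("wrist",a,b,ps) for a,b in zip(c,cor) if b]
    p,e=fit(pts,p0,fz); print(name,p[:3]*1000,np.degrees(p[3])); print(e.T.round(1))
E
python3 -c "
from wf import *
c=[(351,308),(292,307),(288,113),(355,112)]
wf('w_thick',(175,56,36),c,(.65,0,0,.14)); wf('w_thick',(175,56,36),c,(.65,0,0,.14),True)"
```

```text
w_thick [653.2092  -4.9286   0.    ] 8.730378129480826
[[ 0.7 -0.6 -1.4  1.2]
 [ 1.8  2.8 -1.6 -0.5]]
w_thick [653.8745  -4.8449  -6.6236] 8.703676604401197
[[ 0.2 -0.1 -0.6  0.5]
 [-0.6  0.3 -0.4  0.7]]
```

>>> {"fn": "move_arm", "kwargs": {
  "increments": [
    [0,0,0,-0.0013,-0.0014,0.036,100],
    [0,0,0,0,0,0.036,100],
    [0,0,0,0,0,0.036,100],
    [0,0,0,0,0,0.036,100],
    [0,0,0,0,0,0.034,100],
    [0,0,0,0,0,0.02,100],
    [0,0,0,0,0,0.012,100],
    [0,0,0,0,0,0,30],
    [0,0,0,0,0,0,30],
    [0,0,0,0,0,0,30],
    [0,0,0,0,0,0,30],
    [0,0,0,0,0,0,30]
  ],
  "newtons": 40
}}

```text
clock: 4.4
tcp_pos: [0.6547, -0.0046, 0.0124]
ee_rot: [[-0.989, -0.15, 0.003], [-0.15, 0.989, -0.0], [-0.003, -0.001, -1.0]]
wrist_force: [0.2, -2.8, 2.1]
width: 0.646
```

>>> {"fn": "move_arm", "kwargs": {
  "increments": [
    [0,0,0,0,0,0,30],
    [0,0,0,0,0,0,30],
    [0,0,0,0,0,0,30]
  ]
}}

```text
clock: 4.65
tcp_pos: [0.6547, -0.0048, 0.0124]
ee_rot: [[-0.989, -0.15, 0.003], [-0.15, 0.989, -0.0], [-0.003, -0.001, -1.0]]
wrist_force: [0.7, -1.0, 7.1]
width: 0.628
```

```bash
python3 pl.py .455 -.3384 .19 173
```

```text
clk 4.65 tcp [ 0.6547 -0.0048  0.0124] th -171.38 w 0.628 F [ 0.7 -1.   7.1] tilt deg(tool x,y) [-0.05  0.15 -0.  ]
shift mm [ 246.9867 -300.0615 -178.0068] rows>=10.3 turn az 15.62 j [ 0.1   1.04 -0.3   1.59  0.49  0.59  1.24]
```

>>> {"fn": "move_arm", "kwargs": {
  "increments": [
    [0,0,0,0,0,-0.01,30],
    [0,0,0,0,0,-0.03,30],
    [0,0,5.2,0,0,-0.035,30],
    [0,0,5.2,0,0,-0.035,30],
    [0,0,5.2,0,0,-0.035,30],
    [0,0,0,0,0,-0.035,30],
    [0,0,0,0,0,0,30]
  ]
}}

```text
clock: 5.23
tcp_pos: [0.6576, -0.0035, 0.1989]
ee_rot: [[-0.992, 0.122, 0.013], [0.122, 0.993, 0.002], [-0.013, 0.003, -1.0]]
wrist_force: [0.8, 0.1, -1.7]
width: 0.633
```

```bash
python3 pl.py .455 -.3384 .19 173
```

```text
clk 5.23 tcp [ 0.6576 -0.0035  0.1989] th 173.01 w 0.633 F [ 0.8  0.1 -1.7] tilt deg(tool x,y) [0.18 0.74 0.  ]
shift mm [ 160.4238 -357.0969    5.6851] rows>=9.4 turn az 0.01 j [ 0.11  0.78 -0.33  1.51  0.3   0.89  1.13]
```

>>> {"fn": "move_arm", "kwargs": {
  "increments": [
    [0,0,0,0.016,-0.0357,0,30],
    [0,0,0,0.016,-0.0357,0,30],
    [0,0,0,0.016,-0.0357,0,30],
    [0,0,0,0.016,-0.0357,0,30],
    [0,0,0,0.016,-0.0357,0,30],
    [0,0,0,0.016,-0.0357,0,30],
    [0,0,0,0.016,-0.0357,0,30],
    [0,0,0,0.016,-0.0357,0,30],
    [0,0,0,0.016,-0.0357,0,30],
    [0,0,0,0.016,-0.0357,0,30],
    [0,0,0,0,0,0,30],
    [0,0,0,0,0,0,30]
  ]
}}

```text
clock: 6.23
tcp_pos: [0.4484, -0.3423, 0.1901]
ee_rot: [[-0.992, 0.128, -0.002], [0.128, 0.992, -0.0], [0.002, -0.001, -1.0]]
wrist_force: [0.3, 0.8, -2.4]
width: 0.636
```

```bash
python3 pl.py .455 -.3384 .19 173; python3 -c "
from h import *
wristshot('w_rack')
c=camera('top')['color'][:,:,::-1];cv2.imwrite('pics/top1.png',c)"
```

```text
clk 6.23 tcp [ 0.4484 -0.3423  0.1901] th 172.66 w 0.636 F [ 0.3  0.8 -2.4] tilt deg(tool x,y) [-0.04 -0.13 -0.  ]
shift mm [-6.068   4.6958  0.0804] rows>=0.2 turn az -0.34 j [ 0.8   0.69 -0.38  1.79  0.37  0.73  1.66]
6.2333 [ 0.4484 -0.3423  0.1901]
```

View pics/w_rack.png

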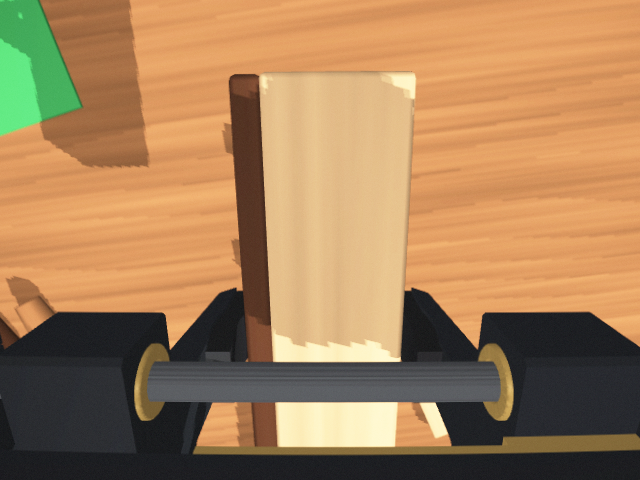

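>>> {"fn": "move_arm", "kwargs": {
  "increments": [
    [0,0,0,-0.0172,0.029,-0.012,30],
    [0,0,0,-0.0172,0.029,-0.012,30],
    [0,0,0,-0.0172,0.029,-0.012,30],
    [0,0,0,-0.0172,0.029,-0.012,30],
    [0,0,0,-0.0172,0.029,-0.012,30],
    [0,0,0,0,0,0,30]
  ]
}}

```text
clock: 6.83
tcp_pos: [0.5618, -0.1939, 0.2538]
ee_rot: [[-0.994, 0.106, 0.011], [0.106, 0.994, 0.007], [-0.01, 0.008, -1.0]]
wrist_force: [1.2, 1.2, -1.7]
width: 0.63
```

```bash
python3 pl.py .455 -.3384 .19 173; python3 -c "
from h import *
wristshot('w_rack2')"
```

```text
clk 6.83 tcp [ 0.5618 -0.1939  0.2538] th 173.91 w 0.630 F [ 1.2  1.2 -1.7] tilt deg(tool x,y) [0.47 0.56 0.  ]
shift mm [  91.4618 -155.518    61.626 ] rows>=4.6 turn az 0.91 j [ 0.5   0.65 -0.41  1.65  0.3   0.9   1.44]
6.8333 [ 0.5618 -0.1939  0.2538]
```

View pics/w_rack2.png

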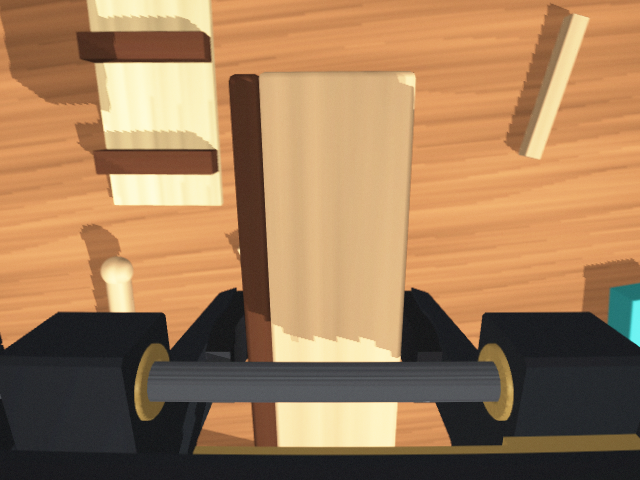

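```bash
python3 -c "
import cv2
I=cv2.imread('pics/w_rack2.png')[20:215,70:230]
cv2.imwrite('pics/w_rack2c.png',cv2.resize(I,None,fx=3,fy=3,interpolation=cv2.INTER_CUBIC))"
```

```text
(no output)
```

View pics/w_rack2c.png

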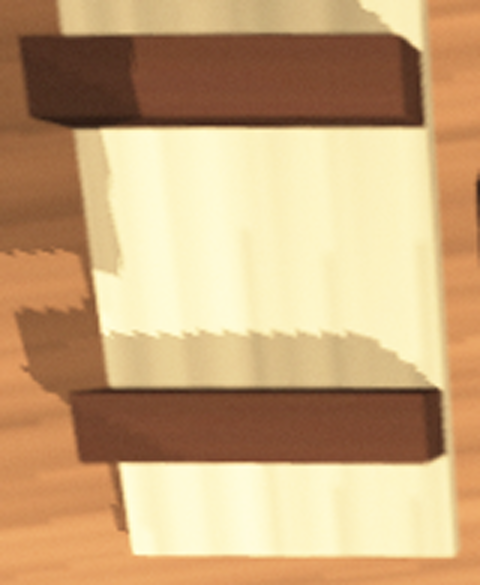

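Run:
```python
from h import *
ps=wpose("w_rack2")
Q=[((39,-55,34),(72,393)),((61,-55,34),(80,462)),((39,55,34),(430,391)),((61,55,34),(427,461)),((-61,-55,34),(22,38)),((-39,-55,34),(30,118)),((-61,55,34),(401,38)),((-39,55,34),(405,122)),((95,-55,10),(130,555)),((95,55,10),(456,555))]
pts=[("wrist",tuple(np.array(a)/1000),(70+(b[0]+.5)/3-.5,20+(b[1]+.5)/3-.5),ps) for a,b in Q]
for fz in (False,True):
    p,e=fit(pts,(.455,-.338,0,-.12),fz);print(p[:3]*1000,np.degrees(p[3]));print(e.T.round(1))
# near end of held blank, tool coords
M=CAM["mount"];K,d,_,_=CAM["wrist"]
for n in ("w_rack","w_rack2"):
  for uv in ((231,75),(415,72)):
    r=np.append(cv2.undistortPoints(np.array([[uv]],float),K,d)[0,0],1); r=M[:3,:3]@r; o=M[:3,3]
    print(n,uv,(o+r*((-.0236-o[2])/r[2]))*1000)
```

```text
[ 454.6537 -338.289     0.    ] -6.696816852640926
[[-1.1 -0.2 -1.5  1.1 -1.1 -0.1  0.5  0.9  1.1  0. ]
 [-0.2  0.9  0.9  1.8 -1.2 -0.1 -1.8 -1.8  0.6  1.2]]
[ 454.3829 -340.1464   -4.448 ] -6.718253684257589
[[-0.5  0.4 -2.3  0.4 -0.2  0.8 -0.2  0.2  1.4 -0.8]
 [-0.5  0.2  0.5  1.1 -0.1  0.6 -0.7 -1.1 -0.4  0.3]]
w_rack (231, 75) [ 87.9611 -26.3497 -23.6   ]
w_rack (415, 72) [ 88.7434  26.9452 -23.6   ]
w_rack2 (231, 75) [ 87.9611 -26.3497 -23.6   ]
w_rack2 (415, 72) [ 88.7434  26.9452 -23.6   ]
```

>>> {"fn": "move_arm", "kwargs": {
  "increments": [
    [0,0,0,0.0183,-0.031,0.012,30],
    [0,0,0,0.0183,-0.031,0.012,30],
    [0,0,0,0.0183,-0.031,0.012,30],
    [0,0,0,0.0183,-0.031,0.012,30],
    [0,0,0,0.0183,-0.031,0.012,30],
    [0,0,0,0,0,0,30],
    [0,0,0,0,0,0,30],
    [0,0,0,0,0,0,30]
  ]
}}

```text
clock: 7.55
tcp_pos: [0.4451, -0.3477, 0.1905]
ee_rot: [[-0.993, 0.12, 0.0], [0.12, 0.993, 0.001], [-0.0, 0.001, -1.0]]
wrist_force: [-0.2, 0.7, -2.1]
width: 0.631
```

```bash
python3 pl.py .4555 -.3387 .0475 173.15
```

```text
clk 7.55 tcp [ 0.4451 -0.3477  0.1905] th 173.10 w 0.631 F [-0.2  0.7 -2.1] tilt deg(tool x,y) [ 0.07  0.   -0.  ]
shift mm [ -9.2838   9.9829 142.988 ] rows>=3.4 turn az -0.05 j [ 0.81  0.69 -0.39  1.79  0.37  0.73  1.68]
```

>>> {"fn": "move_arm", "kwargs": {
  "increments": [
    [0,0,0,-0.0093,0.01,0.0,30],
    [0,0,0,0,0,0.03,30],
    [0,0,0,0,0,0.035,30],
    [0,0,0,0,0,0.035,30],
    [0,0,0,0,0,0.015,30],
    [0,0,0,0,0,0,30],
    [0,0,0,0,0,0,30]
  ]
}}

```text
clock: 8.13
tcp_pos: [0.4571, -0.3376, 0.0756]
ee_rot: [[-0.993, 0.118, 0.001], [0.118, 0.993, 0.001], [-0.0, 0.001, -1.0]]
wrist_force: [0.0, 0.1, -2.5]
width: 0.632
```

```bash
python3 pl.py .4555 -.3387 .047 173.15
```

```text
clk 8.13 tcp [ 0.4571 -0.3376  0.0756] th 173.24 w 0.632 F [ 0.   0.1 -2.5] tilt deg(tool x,y) [ 0.08  0.02 -0.  ]
shift mm [ 1.4679 -1.2846 28.6385] rows>=0.7 turn az 0.09 j [ 0.72  0.87 -0.28  1.86  0.47  0.49  1.57]
```

>>> {"fn": "move_arm", "kwargs": {
  "increments": [
    [0,0,0,0.0015,-0.0013,0.01,30],
    [0,0,0,0,0,0.01,30],
    [0,0,0,0,0,0.006,30],
    [0,0,0,0,0,0.0026,30],
    [0,0,0,0,0,0,30],
    [0,0,0,0,0,0,30]
  ]
}}

```text
clock: 8.63
tcp_pos: [0.4536, -0.3411, 0.0472]
ee_rot: [[-0.993, 0.121, 0.0], [0.121, 0.993, -0.0], [-0.0, -0.0, -1.0]]
wrist_force: [-0.6, 0.8, -2.2]
width: 0.634
```

```bash
python3 pl.py .4555 -.3387 .0465 173.15
```

```text
clk 8.63 tcp [ 0.4536 -0.3411  0.0472] th 173.03 w 0.634 F [-0.6  0.8 -2.2] tilt deg(tool x,y) [-0.    0.02  0.  ]
shift mm [-1.5486  2.5859  0.7055] rows>=0.1 turn az -0.12 j [ 0.71  0.91 -0.25  1.87  0.49  0.43  1.55]
```

>>> {"fn": "move_arm", "kwargs": {
  "increments": [
    [0,0,0,0,0,0,30],
    [0,0,0,0,0,0,30],
    [0,0,0,0,0,0,30]
  ]
}}

```text
clock: 8.88
tcp_pos: [0.4536, -0.3411, 0.0473]
ee_rot: [[-0.993, 0.121, 0.0], [0.121, 0.993, -0.0], [-0.0, -0.0, -1.0]]
wrist_force: [0.1, -0.0, -2.3]
width: 0.632
```

```bash
python3 pl.py .4555 -.3387 .0465 173.15
```

```text
clk 8.88 tcp [ 0.4536 -0.3411  0.0473] th 173.04 w 0.632 F [ 0.1 -0.  -2.3] tilt deg(tool x,y) [-0.    0.02  0.  ]
shift mm [-1.5513  2.608   0.8071] rows>=0.1 turn az -0.11 j [ 0.71  0.91 -0.25  1.87  0.49  0.43  1.55]
```

>>> {"fn": "move_arm", "kwargs": {
  "increments": [
    [0,0,0,-0.0015,0.0025,0,30],
    [0,0,0,0,0,0,30],
    [0,0,0,0,0,0.0006,30],
    [0,0,0,0,0,0,30],
    [0,0,0,0,0,0,30]
  ]
}}

```text
clock: 9.3
tcp_pos: [0.4555, -0.3386, 0.0465]
ee_rot: [[-0.993, 0.121, 0.0], [0.121, 0.993, 0.0], [-0.0, 0.0, -1.0]]
wrist_force: [0.1, -0.3, -1.6]
width: 0.637
```

```bash
python3 pl.py .4555 -.3387 .0465 173.15
```

```text
clk 9.30 tcp [ 0.4555 -0.3386  0.0465] th 173.06 w 0.637 F [ 0.1 -0.3 -1.6] tilt deg(tool x,y) [0.01 0.02 0.  ]
shift mm [ 0.0201 -0.1252  0.0149] rows>=0.0 turn az -0.09 j [ 0.7   0.91 -0.25  1.87  0.49  0.42  1.55]
```

>>> {"fn": "move_arm", "kwargs": {
  "increments": [
    [0,0,0,0,0,0.0006,30],
    [0,0,0,0,0,0,30],
    [0,0,0,0,0,0,80],
    [0,0,0,0,0,0,80],
    [0,0,0,0,0,0,80],
    [0,0,0,0,0,0,80],
    [0,0,0,0,0,-0.02,85],
    [0,0,0,0,0,-0.035,85],
    [0,0,0,0,0,-0.035,100],
    [0,0,0,0,0,-0.035,100],
    [0,0,0,0,0,-0.03,100],
    [0,0,0,0,0,0,100]
  ]
}}

```text
clock: 10.3
tcp_pos: [0.4585, -0.3404, 0.2066]
ee_rot: [[-0.993, 0.122, 0.009], [0.122, 0.993, -0.005], [-0.01, -0.004, -1.0]]
wrist_force: [0.8, -0.4, 0.5]
width: 0.998
```

```bash
python3 pl.py .478 .037 .2 161.2;  python3 -c "
from h import *
wristshot('w_p1')"
```

```text
clk 10.30 tcp [ 0.4585 -0.3404  0.2066] th 173.01 w 0.998 F [ 0.8 -0.4  0.5] tilt deg(tool x,y) [-0.25  0.57 -0.  ]
shift mm [ 26.6601 376.9487   4.7523] rows>=9.1 turn az 11.81 j [ 0.79  0.67 -0.4   1.77  0.36  0.76  1.66]
10.3 [ 0.4585 -0.3404  0.2066]
```

View pics/w_p1.png

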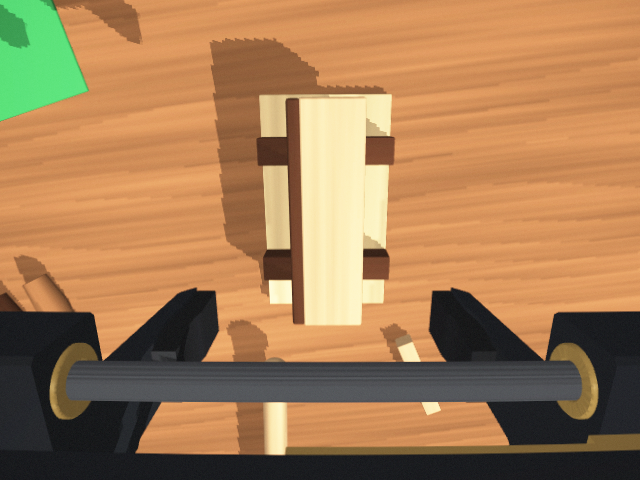

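```bash
python3 -c "
from wf import *
wf('w_p1',(175,56,70),[(362,325),(294,325),(287,98.5),(366,97.5)],(.455,-.34,0,-.12))"
```

```text
w_p1 [ 454.0156 -337.3536   -1.6571] -6.461800166308571
[[ 0.7 -0.7 -1.8  1.6]
 [ 2.4  2.8 -0.9 -0.7]]
```

>>> {"fn": "move_arm", "kwargs": {
  "increments": [
    [0,0,0,0.0026,0.037,0,100],
    [0,0,0,0.0026,0.037,0,100],
    [0,0,0,0.0026,0.037,0,100],
    [0,0,0,0.0026,0.037,0,100],
    [0,0,0,0.0026,0.037,0,100],
    [0,0,0,0.0026,0.037,0,100],
    [0,0,0,0.0026,0.037,0,100],
    [0,0,0,0.0026,0.037,0,100],
    [0,0,0,0.0026,0.037,0,100],
    [0,0,0,0.0026,0.037,0,100],
    [-0.25,0.5,5.9,0,0,0,100],
    [0,0,5.9,0,0,0,100]
  ]
}}

```text
clock: 11.35
tcp_pos: [0.4738, 0.0347, 0.1997]
ee_rot: [[-0.947, 0.321, -0.01], [0.321, 0.947, 0.007], [0.012, 0.004, -1.0]]
wrist_force: [-0.8, -0.4, -0.4]
width: 1.003
```

>>> {"fn": "move_arm", "kwargs": {
  "increments": [
    [0,0,0,0,0,0,100],
    [0,0,0,0,0,0,100]
  ]
}}

```text
clock: 11.52
tcp_pos: [0.4736, 0.0314, 0.2]
ee_rot: [[-0.948, 0.319, -0.01], [0.319, 0.948, 0.005], [0.011, 0.001, -1.0]]
wrist_force: [-1.0, -0.9, 0.4]
width: 0.998
```

```bash
python3 pl.py .478 .037 .2 161.2;  python3 -c "
from h import *
wristshot('w_long')"
```

```text
clk 11.52 tcp [0.4736 0.0314 0.2   ] th 161.40 w 0.998 F [-1.  -0.9  0.4] tilt deg(tool x,y) [ 0.08 -0.63  0.  ]
shift mm [-2.4109  6.7264 -0.0654] rows>=0.2 turn az 0.2 j [ 0.01  0.57 -0.27  2.04  0.25  0.57  0.82]
11.5167 [0.4736 0.0314 0.2   ]
```

View pics/w_long.png

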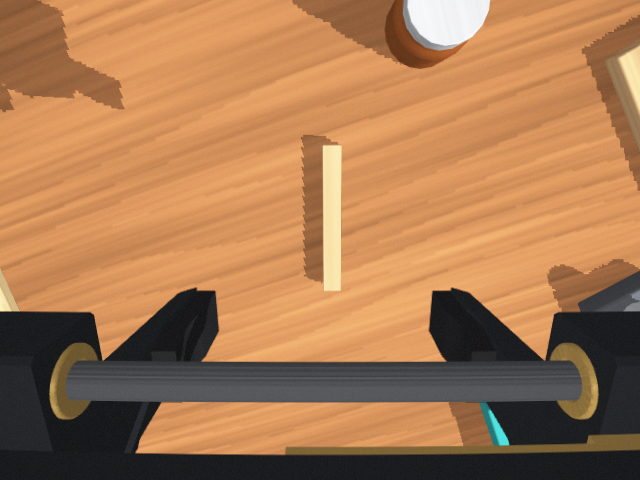

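```bash
python3 -c "
from wf import *
wf('w_long',(130,16,16),[(341,291),(324,291),(323,145.5),(341,145.5)],(.478,.037,0,-.33))"; python3 pl.py .4785 .0370 .006 161.2
```

```text
w_long [478.8433  38.0876   0.2918] -18.086266889541808
[[ 0.3 -0.3 -0.7  0.7]
 [ 0.7  0.9 -0.5 -0.7]]
clk 11.57 tcp [0.4737 0.0312 0.2001] th 161.37 w 1.003 F [ 0.5  0.1 -0.6] tilt deg(tool x,y) [ 0.1  -0.62 -0.  ]
shift mm [ -4.7831   6.6821 194.0911] rows>=4.7 turn az 0.17 j [ 0.01  0.57 -0.27  2.04  0.25  0.57  0.82]
```

>>> {"fn": "move_arm", "kwargs": {
  "increments": [
    [0.1,-0.6,-0.3,-0.0046,0.0074,0.01,100],
    [0,0,0,0,0,0.035,100],
    [0,0,0,0,0,0.035,100],
    [0,0,0,0,0,0.035,100],
    [0,0,0,0,0,0.035,80],
    [0,0,0,0,0,0.015,60],
    [0,0,0,0,0,0,50],
    [0,0,0,0,0,0,50],
    [0,0,0,0,0,0,50]
  ]
}}

```text
clock: 12.32
tcp_pos: [0.4817, 0.0372, 0.0367]
ee_rot: [[-0.949, 0.317, 0.003], [0.317, 0.949, 0.001], [-0.002, 0.002, -1.0]]
wrist_force: [0.6, -0.3, 0.1]
width: 0.648
```

```bash
python3 pl.py .4785 .0378 .002 161.7
```

```text
clk 12.32 tcp [0.4817 0.0372 0.0367] th 161.54 w 0.648 F [ 0.6 -0.3  0.1] tilt deg(tool x,y) [0.11 0.12 0.  ]
shift mm [ 3.301  -0.4629 34.6611] rows>=0.8 turn az -0.16 j [-0.13  0.88 -0.07  2.13  0.39  0.14  0.69]
```

>>> {"fn": "move_arm", "kwargs": {
  "increments": [
    [0,0,0,-0.0217,-0.0005,0,50],
    [0,0,0,0,0,0.015,50],
    [0,0,0,0,0,0.01,50],
    [0,0,0,0,0,0,50],
    [0,0,0,0,0,0,50]
  ]
}}

```text
clock: 12.73
tcp_pos: [0.501, 0.0302, 0.0113]
ee_rot: [[-0.949, 0.316, 0.001], [0.316, 0.949, 0.001], [-0.0, 0.001, -1.0]]
wrist_force: [-0.1, 0.6, 0.4]
width: 0.497
```

```bash
python3 pl.py .5022 .0300 .0025 161.7
```

```text
clk 12.73 tcp [0.501  0.0302 0.0113] th 161.57 w 0.497 F [-0.1  0.6  0.4] tilt deg(tool x,y) [ 0.05  0.01 -0.  ]
shift mm [-1.2229  0.2131  8.7911] rows>=0.2 turn az -0.13 j [-0.11  0.94 -0.07  2.07  0.4   0.15  0.7 ]
```

Good; the j6 margin holds. Going down and gripping.

>>> {"fn": "move_arm", "kwargs": {
  "increments": [
    [0,0,0,0,0,0.005,50],
    [0,0,0,0,0,0.0035,50],
    [0,0,0,0,0,0,50],
    [0,0,0,0,0,0,5],
    [0,0,0,0,0,0,5],
    [0,0,0,0,0,0,5],
    [0,0,0,0,0,0,5],
    [0,0,0,0,0,0,5],
    [0,0,0,0,0,0,5]
  ],
  "newtons": 20
}}

```text
clock: 13.48
tcp_pos: [0.5018, 0.0301, 0.0025]
ee_rot: [[-0.949, 0.317, 0.002], [0.317, 0.949, 0.001], [-0.001, 0.001, -1.0]]
wrist_force: [-0.4, 0.2, 1.0]
width: 0.179
```

```bash
python3 pl.py .5022 .0300 .0025 161.7
```

```text
clk 13.48 tcp [0.5018 0.0301 0.0025] th 161.53 w 0.179 F [-0.4  0.2  1. ] tilt deg(tool x,y) [0.08 0.08 0.  ]
shift mm [-0.4453 -0.0004  0.0198] rows>=0.0 turn az -0.17 j [-0.11  0.96 -0.06  2.07  0.4   0.13  0.7 ]
```

>>> {"fn": "move_arm", "kwargs": {
  "increments": [
    [0,0,0,0,0,-0.015,5],
    [0,0,7.1,0,0,-0.03,5],
    [0,0,7.1,0,0,-0.03,5],
    [0,0,7.1,0,0,-0.03,5],
    [0,0,7.1,0,0,-0.03,5],
    [0,0,7.1,0,0,-0.03,5],
    [0,0,7.1,0,0,-0.025,5],
    [0,0,7.1,0,0,0,5],
    [0,0,7.1,0,0,0,5],
    [0,0,7.1,0,0,0,5],
    [0,0,7.1,0,0,0,5],
    [0,0,7.1,0,0,0,5]
  ]
}}

```text
clock: 14.48
tcp_pos: [0.5011, 0.03, 0.1925]
ee_rot: [[0.12, 0.993, 0.001], [0.993, -0.12, 0.001], [0.001, 0.001, -1.0]]
wrist_force: [0.4, -0.5, -0.7]
width: 0.185
```

```bash
python3 pl.py .4023 -.357 .19 83.15
```

```text
clk 14.48 tcp [0.5011 0.03   0.1925] th 83.09 w 0.185 F [ 0.4 -0.5 -0.7] tilt deg(tool x,y) [ 0.07 -0.07  0.  ]
shift mm [-396.0836  -51.5642    1.9954] rows>=9.6 turn az -0.06 j [-0.24  0.61  0.15  1.99 -0.16  0.55 -0.1 ]
```

>>> {"fn": "move_arm", "kwargs": {
  "increments": [
    [0,0,0,-0.036,-0.0047,0,5],
    [0,0,0,-0.036,-0.0047,0,5],
    [0,0,0,-0.036,-0.0047,0,5],
    [0,0,0,-0.036,-0.0047,0,5],
    [0,0,0,-0.036,-0.0047,0,5],
    [0,0,0,-0.036,-0.0047,0,5],
    [0,0,0,-0.036,-0.0047,0,5],
    [0,0,0,-0.036,-0.0047,0,5],
    [0,0,0,-0.036,-0.0047,0,5],
    [0,0,0,-0.036,-0.0047,0,5],
    [0,0,0,-0.036,-0.0047,0,5],
    [0,0,0,0,0,0,5]
  ]
}}

```text
clock: 15.48
tcp_pos: [0.4008, -0.3665, 0.1922]
ee_rot: [[0.126, 0.992, 0.001], [0.992, -0.126, -0.006], [-0.006, 0.001, -1.0]]
wrist_force: [0.4, -0.9, 1.0]
width: 0.182
```

>>> {"fn": "move_arm", "kwargs": {
  "increments": [
    [0,0,0,0,0,0,5],
    [0,0,0,0,0,0,5],
    [0,0,0,0,0,0,5]
  ]
}}

```text
clock: 15.73
tcp_pos: [0.4054, -0.3556, 0.1918]
ee_rot: [[0.112, 0.994, 0.001], [0.994, -0.112, 0.003], [0.003, 0.001, -1.0]]
wrist_force: [0.6, 0.5, -0.0]
width: 0.179
```

```bash
python3 pl.py .4023 -.357 .1 83.15;  python3 -c "
from h import *
wristshot('w_long2')"
```

```text
clk 15.73 tcp [ 0.4054 -0.3556  0.1918] th 83.59 w 0.179 F [ 0.6  0.5 -0. ] tilt deg(tool x,y) [ 0.06 -0.15  0.  ]
shift mm [-2.028  -3.0522 91.7502] rows>=2.2 turn az 0.44 j [ 0.61  0.64  0.04  1.88 -0.05  0.62  0.57]
15.7333 [ 0.4054 -0.3556  0.1918]
```

View pics/w_long2.png

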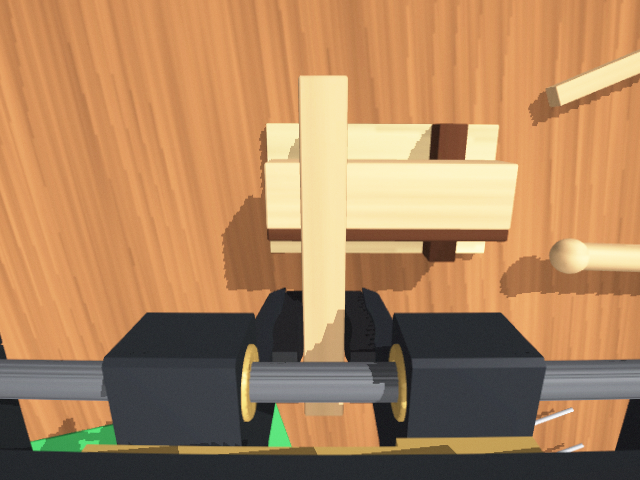

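```bash
cat >> h.py <<'E'
def toolpt(uv,z):
    M=CAM["mount"];K,d,_,_=CAM["wrist"]
    r=np.append(cv2.undistortPoints(np.array([[uv]],float),K,d)[0,0],1); r=M[:3,:3]@r; o=M[:3,3]
    return (o+r*((z-o[2])/r[2]))*1000
E
python3 -c "
from h import *
print(toolpt((300,76),-.0135),toolpt((347,76),-.0135))"
```

```text
[ 88.8361  -6.9119 -13.5   ] [ 88.8281   7.8355 -13.5   ]
```

>>> {"fn": "move_arm", "kwargs": {
  "increments": [
    [0,0,0.4,-0.002,-0.003,0.03,5],
    [0,0,0,0,0,0.035,5],
    [0,0,0,0,0,0.028,5],
    [0,0,0,0,0,0,5],
    [0,0,0,0,0,0,5],
    [0,0,0,0,0,0,5]
  ]
}}

```text
clock: 16.28
tcp_pos: [0.4028, -0.359, 0.1001]
ee_rot: [[0.12, 0.993, 0.003], [0.993, -0.12, 0.0], [0.0, 0.003, -1.0]]
wrist_force: [-0.6, -0.0, 0.6]
width: 0.18
```

```bash
python3 pl.py .4023 -.357 .075 83.15
```

```text
clk 16.28 tcp [ 0.4028 -0.359   0.1001] th 83.11 w 0.180 F [-0.6 -0.   0.6] tilt deg(tool x,y) [ 0.16 -0.02 -0.  ]
shift mm [ 1.8724 -0.7814 25.1391] rows>=0.6 turn az -0.04 j [ 0.63  0.79  0.03  1.95 -0.05  0.4   0.57]
```

>>> {"fn": "move_arm", "kwargs": {
  "increments": [
    [0.1,0,0,0.0019,-0.0008,0.01,5],
    [0,0,0,0,0,0.01,5],
    [0,0,0,0,0,0.005,5],
    [0,0,0,0,0,0.0015,5],
    [0,0,0,0,0,0,5],
    [0,0,0,0,0,0,5],
    [0,0,0,0,0,0,5]
  ]
}}

```text
clock: 16.87
tcp_pos: [0.4011, -0.3569, 0.0725]
ee_rot: [[0.121, 0.993, -0.0], [0.993, -0.121, 0.001], [0.001, -0.0, -1.0]]
wrist_force: [0.4, 0.8, 1.9]
width: 0.179
```

```bash
python3 pl.py .4023 -.357 .0725 83.15
```

```text
clk 16.87 tcp [ 0.4011 -0.3569  0.0725] th 83.05 w 0.179 F [0.4 0.8 1.9] tilt deg(tool x,y) [-0.03 -0.08 -0.  ]
shift mm [ 0.0099  1.1632 -0.0023] rows>=0.0 turn az -0.1 j [ 0.63  0.84  0.02  1.96 -0.05  0.34  0.57]
```

>>> {"fn": "move_arm", "kwargs": {
  "increments": [
    [0,0,0,0,0,0,45],
    [0,0,0,0,0,0,45],
    [0,0,0,0,0,0,45],
    [0,0,0,0,0,0,45],
    [0,0,0,0,0,-0.015,45],
    [0,0,0,0,0,-0.035,60],
    [0,0,0,0,0,-0.035,100],
    [0,0,0,0,0,-0.035,100],
    [0,0,0,0,0,0,100],
    [0,0,0,0,0,0,100]
  ]
}}

```text
clock: 17.7
tcp_pos: [0.4022, -0.3582, 0.1943]
ee_rot: [[0.121, 0.993, 0.003], [0.993, -0.121, -0.002], [-0.001, 0.004, -1.0]]
wrist_force: [0.2, 0.3, -0.7]
width: 0.805
```

```bash
python3 pl.py .642 -.2642 .2 16.3;  python3 -c "
from h import *
wristshot('w_p2')"
```

```text
clk 17.70 tcp [ 0.4022 -0.3582  0.1943] th 83.03 w 0.805 F [ 0.2  0.3 -0.7] tilt deg(tool x,y) [0.21 0.08 0.  ]
shift mm [122.3472 226.6491  -5.0891] rows>=6.2 turn az 66.73 j [ 0.61  0.64  0.05  1.89 -0.05  0.62  0.57]
17.7 [ 0.4022 -0.3582  0.1943]
```

View pics/w_p2.png

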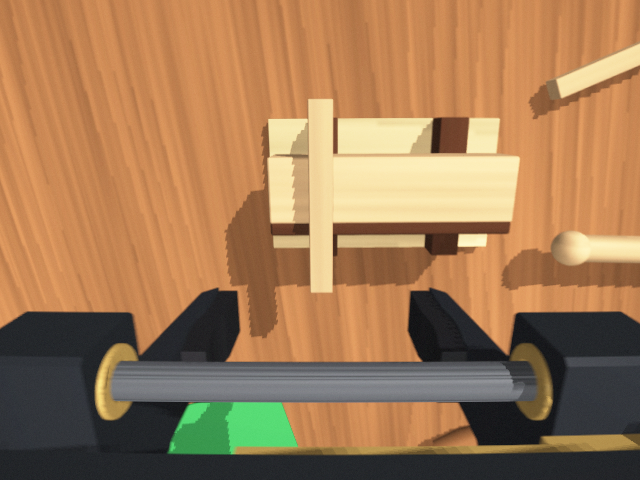

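>>> {"fn": "move_arm", "kwargs": {
  "increments": [
    [0,0,0,0.0175,0.0324,0,60],
    [0,0,0,0.0175,0.0324,0,60],
    [0,0,0,0.0175,0.0324,0,60],
    [0,0,0,0.0175,0.0324,0,60],
    [0,0,0,0.0175,0.0324,0,60],
    [0,0,0,0.0175,0.0324,0,60],
    [0,0,0,0.0175,0.0324,0,60],
    [0,0,6.7,0,0,0,60],
    [0,0,6.7,0,0,0,60],
    [0,0,6.7,0,0,0,60],
    [0,0,6.7,0,0,0,60],
    [0,0,6.7,0,0,0,60]
  ]
}}

```text
clock: 18.75
tcp_pos: [0.64, -0.2625, 0.1897]
ee_rot: [[0.653, 0.757, -0.004], [0.757, -0.653, 0.002], [-0.001, -0.005, -1.0]]
wrist_force: [0.8, -0.1, -0.0]
width: 0.597
```

>>> {"fn": "move_arm", "kwargs": {
  "increments": [
    [0,0,6.7,0,0,0,60],
    [0,0,6.7,0,0,0,60],
    [0,0,6.7,0,0,0,60],
    [0,0,6.7,0,0,0,60],
    [0,0,6.5,0,0,0,60],
    [0,0,0,0,0,0,60],
    [0,0,0,0,0,0,60]
  ]
}}

```text
clock: 19.33
tcp_pos: [0.6403, -0.2627, 0.1904]
ee_rot: [[0.959, 0.283, -0.004], [0.283, -0.959, 0.002], [-0.003, -0.003, -1.0]]
wrist_force: [0.0, -0.1, 0.3]
width: 0.602
```

```bash
python3 pl.py .642 -.2642 .0025 16.3;  python3 -c "
from h import *
wristshot('w_short')"
```

```text
clk 19.33 tcp [ 0.6403 -0.2627  0.1904] th 16.42 w 0.602 F [ 0.  -0.1  0.3] tilt deg(tool x,y) [-0.15  0.17  0.  ]
shift mm [  1.7688   2.434  187.8855] rows>=4.5 turn az 0.12 j [ 0.12  0.87  0.42  1.4  -0.39  0.95 -0.64]
19.3333 [ 0.6403 -0.2627  0.1904]
```

View pics/w_short.png

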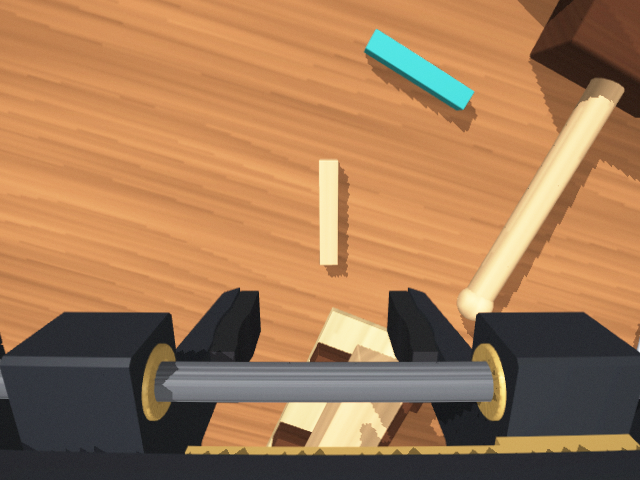

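```bash
python3 -c "
from wf import *
wf('w_short',(90,16,16),[(319,160),(338,160),(338,265),(320,265)],(.642,-.264,0,.28))"
```

```text
w_short [ 644.6536 -265.6922   -0.3632] 16.867476717955856
[[-0.4  0.5  0.2 -0.2]
 [-0.1 -0.3  0.2  0.3]]
```

>>> {"fn": "move_arm", "kwargs": {
  "increments": [
    [-0.1,0.1,-0.3,0.0024,0.0033,0.03,60],
    [0,0,0,0,0,0.035,60],
    [0,0,0,0,0,0.035,60],
    [0,0,0,0,0,0.035,50],
    [0,0,0,0,0,0.02,50],
    [0,0,0,0,0,0.01,50],
    [0,0,0,0,0,0,50],
    [0,0,0,0,0,0,50],
    [0,0,0,0,0,0,50]
  ]
}}

```text
clock: 20.13
tcp_pos: [0.646, -0.2665, 0.0294]
ee_rot: [[0.958, 0.285, 0.005], [0.285, -0.958, -0.002], [0.004, 0.003, -1.0]]
wrist_force: [1.0, 0.7, -0.2]
width: 0.501
```

```bash
python3 pl.py .6435 -.2652 .0025 16.7
```

```text
clk 20.13 tcp [ 0.646  -0.2665  0.0294] th 16.57 w 0.501 F [ 1.   0.7 -0.2] tilt deg(tool x,y) [ 0.17 -0.25 -0.  ]
shift mm [-2.1235 -2.0073 26.8473] rows>=0.6 turn az -0.13 j [ 0.17  1.08  0.33  1.46 -0.47  0.68 -0.58]
```

>>> {"fn": "move_arm", "kwargs": {
  "increments": [
    [0.1,-0.2,0,-0.0015,-0.001,0.012,50],
    [0,0,0,0,0,0.01,50],
    [0,0,0,0,0,0.0045,50],
    [0,0,0,0,0,0,50],
    [0,0,0,0,0,0,5],
    [0,0,0,0,0,0,5],
    [0,0,0,0,0,0,5],
    [0,0,0,0,0,0,5],
    [0,0,0,0,0,0,5],
    [0,0,0,0,0,0,5]
  ],
  "newtons": 20
}}

```text
clock: 20.97
tcp_pos: [0.6429, -0.265, 0.0009]
ee_rot: [[0.959, 0.285, -0.002], [0.285, -0.959, 0.001], [-0.002, -0.001, -1.0]]
wrist_force: [0.7, -0.3, -1.5]
width: 0.179
```

```bash
python3 pl.py .6435 -.2652 .0025 16.7
```

```text
clk 20.97 tcp [ 0.6429 -0.265   0.0009] th 16.55 w 0.179 F [ 0.7 -0.3 -1.5] tilt deg(tool x,y) [-0.07  0.1  -0.  ]
shift mm [ 0.5102  0.3785 -1.6488] rows>=0.0 turn az -0.15 j [ 0.17  1.11  0.31  1.46 -0.48  0.65 -0.57]
```

>>> {"fn": "move_arm", "kwargs": {
  "increments": [
    [0,0,0,0,0,-0.015,5],
    [0,0,0,0,0,-0.035,5],
    [0,0,-6.65,0,0,-0.035,5],
    [0,0,-6.65,0,0,-0.035,5],
    [0,0,-6.65,0,0,-0.035,5],
    [0,0,-6.65,0,0,-0.03,5],
    [0,0,-6.65,0,0,0,5],
    [0,0,-6.65,0,0,0,5],
    [0,0,-6.65,0,0,0,5],
    [0,0,-6.65,0,0,0,5],
    [0,0,-6.65,0,0,0,5],
    [0,0,-6.65,0,0,0,5]
  ]
}}

```text
clock: 21.97
tcp_pos: [0.6431, -0.2656, 0.1873]
ee_rot: [[0.116, 0.993, -0.001], [0.993, -0.116, -0.0], [-0.001, -0.001, -1.0]]
wrist_force: [-0.2, 0.2, 0.6]
width: 0.182
```

```bash
python3 pl.py .5043 -.3458 .19 83.15
```

```text
clk 21.97 tcp [ 0.6431 -0.2656  0.1873] th 83.34 w 0.182 F [-0.2  0.2  0.6] tilt deg(tool x,y) [-0.07  0.04  0.  ]
shift mm [ -95.8006 -128.5908   -2.4899] rows>=3.8 turn az 0.19 j [ 0.28  0.84  0.09  1.38 -0.08  0.92  0.27]
```

>>> {"fn": "move_arm", "kwargs": {
  "increments": [
    [0,0,0,-0.0192,-0.0257,0,5],
    [0,0,0,-0.0192,-0.0257,0,5],
    [0,0,0,-0.0192,-0.0257,0,5],
    [0,0,0,-0.0192,-0.0257,0,5],
    [0,0,0,-0.0192,-0.0257,0,5],
    [0,0,0,0,0,0.03,5],
    [0,0,0,0,0,0.03,5],
    [0,0,0,0,0,0.025,5],
    [0,0,0,0,0,0,5],
    [0,0,0,0,0,0,5],
    [0,0,0,0,0,0,5]
  ]
}}

```text
clock: 22.88
tcp_pos: [0.5048, -0.3456, 0.103]
ee_rot: [[0.121, 0.993, 0.0], [0.993, -0.121, -0.001], [-0.001, 0.0, -1.0]]
wrist_force: [0.5, 0.1, 0.6]
width: 0.179
```

```bash
python3 pl.py .5043 -.3458 .074 83.15; python3 -c "
from h import *
wristshot('w_short2')"
```

```text
clk 22.88 tcp [ 0.5048 -0.3456  0.103 ] th 83.04 w 0.179 F [0.5 0.1 0.6] tilt deg(tool x,y) [ 0.01  0.07 -0.  ]
shift mm [-0.218  -0.5195 28.9652] rows>=0.7 turn az -0.11 j [ 0.5   0.85  0.05  1.72 -0.07  0.57  0.46]
22.8833 [ 0.5048 -0.3456  0.103 ]
```

View pics/w_short2.png

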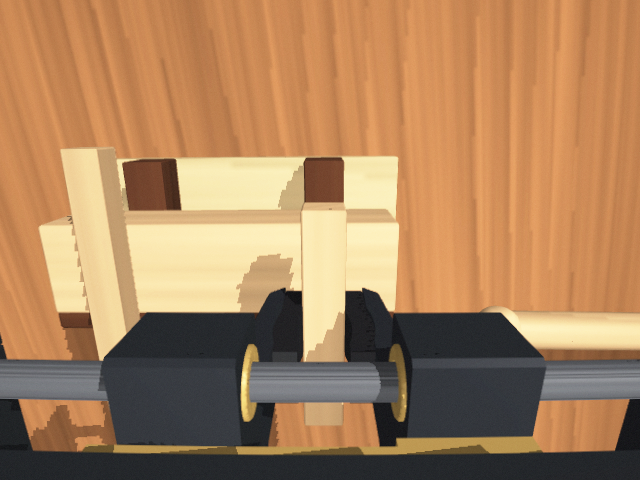

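>>> {"fn": "move_arm", "kwargs": {
  "increments": [
    [0,0,0,0,-0.0004,0.012,5],
    [0,0,0,0,0,0.01,5],
    [0,0,0,0,0,0.006,5],
    [0,0,0,0,0,0.0035,5],
    [0,0,0,0,0,0,5],
    [0,0,0,0,0,0,5],
    [0,0,0,0,0,0,5]
  ]
}}

```text
clock: 23.52
tcp_pos: [0.503, -0.3443, 0.0705]
ee_rot: [[0.121, 0.993, -0.003], [0.993, -0.121, 0.001], [0.001, -0.003, -1.0]]
wrist_force: [-3.1, 2.9, 11.2]
width: 0.176
```

```bash
python3 pl.py .5043 -.3458 .0709 83.15
```

```text
clk 23.52 tcp [ 0.503  -0.3443  0.0705] th 83.04 w 0.176 F [-3.1  2.9 11.2] tilt deg(tool x,y) [-0.17 -0.06 -0.  ]
shift mm [-1.3518  1.4451 -0.3936] rows>=0.0 turn az -0.11 j [ 0.5   0.9   0.04  1.74 -0.07  0.51  0.46]
```

>>> {"fn": "move_arm", "kwargs": {
  "increments": [
    [0,0,0,0,0,-0.0005,5],
    [0,0,0,0,0,0,45],
    [0,0,0,0,0,0,45],
    [0,0,0,0,0,0,45],
    [0,0,0,0,0,0,45],
    [0,0,0,0,0,-0.015,45],
    [0,0,0,0,0,-0.035,60],
    [0,0,0,0,0,-0.035,100],
    [0,0,0,0,0,-0.035,100],
    [0,0,0,0,0,-0.01,100],
    [0,0,0,0,0,0,100],
    [0,0,0,0,0,0,100]
  ]
}}

```text
clock: 24.52
tcp_pos: [0.5035, -0.3446, 0.1996]
ee_rot: [[0.121, 0.993, -0.002], [0.993, -0.121, 0.001], [0.001, -0.002, -1.0]]
wrist_force: [-0.3, -0.2, -0.7]
width: 0.883
```

```bash
python3 pl.py .485 .337 .2 192.9;  python3 -c "
from h import *
wristshot('w_p3')"
```

```text
clk 24.52 tcp [ 0.5035 -0.3446  0.1996] th 83.05 w 0.883 F [-0.3 -0.2 -0.7] tilt deg(tool x,y) [-0.13 -0.03  0.  ]
shift mm [ 674.344  -100.8868    0.2038] rows>=16.4 turn az -109.85 j [ 0.49  0.72  0.06  1.66 -0.06  0.77  0.46]
24.5167 [ 0.5035 -0.3446  0.1996]
```

View pics/w_p3.png

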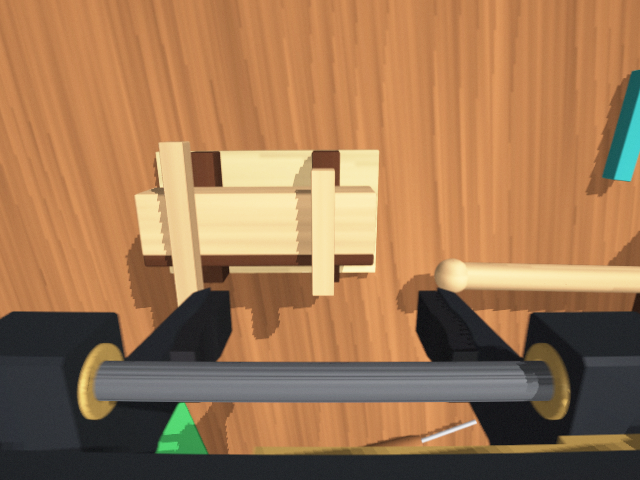

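>>> {"fn": "move_arm", "kwargs": {
  "increments": [
    [0,0,0,0.0396,-0.006,0,100],
    [0,0,0,0.0396,-0.006,0,100],
    [0,0,0,0.0396,-0.006,0,100],
    [0,0,0,0.0396,-0.006,0,100],
    [0,0,0,0.0396,-0.006,0,100],
    [0,0,0,0.0396,-0.006,0,100],
    [0,0,0,0.0396,-0.006,0,100],
    [0,0,0,0.0396,-0.006,0,100],
    [0,0,0,0.0396,-0.006,0,100],
    [0,0,0,0.0396,-0.006,0,100],
    [0,0,0,0.0396,-0.006,0,100],
    [0,0,0,0.0396,-0.006,0,100]
  ]
}}

```text
clock: 25.57
tcp_pos: [0.4881, 0.1371, 0.1984]
ee_rot: [[0.121, 0.993, -0.006], [0.993, -0.121, -0.001], [-0.002, -0.006, -1.0]]
wrist_force: [1.3, 0.2, 0.3]
width: 1.001
```

>>> {"fn": "move_arm", "kwargs": {
  "increments": [
    [0,0,0,0.0396,-0.006,0,100],
    [0,0,0,0.0396,-0.006,0,100],
    [0,0,0,0.0396,-0.006,0,100],
    [0,0,0,0.0396,-0.006,0,100],
    [0,0,0,0.0396,-0.006,0,100],
    [0,0,-6.9,0,0,0,100],
    [0,0,-6.9,0,0,0,100],
    [0,0,-6.9,0,0,0,100],
    [0,0,-6.9,0,0,0,100],
    [0,0,-6.9,0,0,0,100],
    [0,0,-6.9,0,0,0,100],
    [0,0,-6.9,0,0,0,100]
  ]
}}

```text
clock: 26.57
tcp_pos: [0.4828, 0.3349, 0.198]
ee_rot: [[-0.665, 0.747, -0.006], [0.747, 0.665, -0.002], [0.002, -0.006, -1.0]]
wrist_force: [0.4, 0.7, -0.2]
width: 1.002
```

>>> {"fn": "move_arm", "kwargs": {
  "increments": [
    [0,0,-6.9,0,0,0,100],
    [0,0,-6.9,0,0,0,100],
    [0,0,-6.9,0,0,0,100],
    [0,0,-6.9,0,0,0,100],
    [0,0,-6.9,0,0,0,100],
    [0,0,-6.9,0,0,0,100],
    [0,0,-6.9,0,0,0,100],
    [0,0,-6.9,0,0,0,100],
    [0,0,-6.3,0,0,0,100],
    [0,0,0,0,0,0,100],
    [0,0,0,0,0,0,100],
    [0,0,0,0,0,0,100]
  ]
}}

```text
clock: 27.57
tcp_pos: [0.4835, 0.3354, 0.1993]
ee_rot: [[-0.976, -0.22, -0.004], [-0.22, 0.976, -0.001], [0.004, 0.0, -1.0]]
wrist_force: [-0.1, 0.0, -0.2]
width: 1.0
```

```bash
python3 pl.py .485 .337 .2 192.9;  python3 -c "
from h import *
wristshot('w_thin')"
```

```text
clk 27.57 tcp [0.4835 0.3354 0.1993] th -167.31 w 1.000 F [-0.1  0.  -0.2] tilt deg(tool x,y) [ 0.02 -0.23 -0.  ]
shift mm [-1.8405  1.2551 -0.6746] rows>=0.1 turn az -0.21 j [-0.48  0.71 -0.35  1.71  0.32  0.79  0.81]
27.5667 [0.4835 0.3354 0.1993]
```

View pics/w_thin.png

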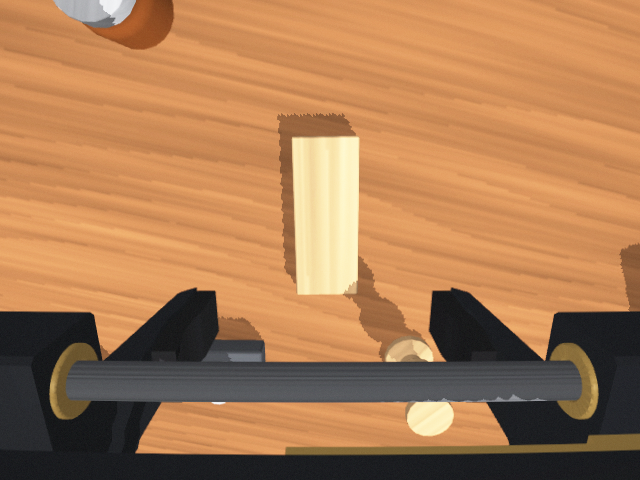

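```bash
python3 -c "
from wf import *
wf('w_thin',(140,56,18),[(357,294),(297,294),(292.5,137),(358.5,137)],(.485,.337,0,.22))
print('burn tool',toolpt((410,351),.1993),toolpt((430,418),.1993-.088))"
```

```text
w_thin [484.8735 338.4133   1.9614] 13.232122351174398
[[ 0.8 -0.9 -1.4  1.7]
 [ 1.4  1.9 -0.6 -1.3]]
burn tool [-141.4546   87.0794  199.3   ] [-147.6624   85.0237  111.3   ]
```

>>> {"fn": "move_arm", "kwargs": {
  "increments": [
    [0,-0.2,-0.4,-0.0019,0.0021,0.03,100],
    [0,0,0,0,0,0.035,100],
    [0,0,0,0,0,0.035,100],
    [0,0,0,0,0,0.035,100],
    [0,0,0,0,0,0.025,100],
    [0,0,0,0,0,0.015,100],
    [0,0,0,0,0,0,100],
    [0,0,0,0,0,0,100],
    [0,0,0,0,0,0,100]
  ]
}}

```text
clock: 28.37
tcp_pos: [0.4862, 0.3391, 0.0266]
ee_rot: [[-0.974, -0.229, 0.003], [-0.229, 0.974, 0.002], [-0.003, 0.002, -1.0]]
wrist_force: [0.5, 1.1, -0.1]
width: 1.001
```

```bash
python3 pl.py .4849 .338 .0025 193.1
```

```text
clk 28.37 tcp [0.4862 0.3391 0.0266] th -166.79 w 1.001 F [ 0.5  1.1 -0.1] tilt deg(tool x,y) [ 0.1   0.19 -0.  ]
shift mm [ 1.5602 -0.847  24.1042] rows>=0.6 turn az 0.11 j [-0.56  0.96 -0.22  1.79  0.45  0.43  0.7 ]
```

>>> {"fn": "move_arm", "kwargs": {
  "increments": [
    [0,0.1,0,0.0008,-0.0005,0.01,100],
    [0,0,0,0,0,0.008,100],
    [0,0,0,0,0,0.005,100],
    [0,0,0,0,0,0,100],
    [0,0,0,0,0,0,40],
    [0,0,0,0,0,0,40],
    [0,0,0,0,0,0,40],
    [0,0,0,0,0,0,40],
    [0,0,0,0,0,0,40],
    [0,0,0,0,0,0,40],
    [0,0,0,0,0,0,40]
  ],
  "newtons": 30
}}

```text
clock: 29.28
tcp_pos: [0.4851, 0.3379, 0.0028]
ee_rot: [[-0.973, -0.229, 0.0], [-0.229, 0.973, 0.001], [-0.0, 0.001, -1.0]]
wrist_force: [-0.4, -0.9, 1.7]
width: 0.634
```

```bash
python3 pl.py .4849 .338 .0025 193.1
```

```text
clk 29.28 tcp [0.4851 0.3379 0.0028] th -166.76 w 0.634 F [-0.4 -0.9  1.7] tilt deg(tool x,y) [0.07 0.03 0.  ]
shift mm [0.1944 0.1144 0.3269] rows>=0.0 turn az 0.14 j [-0.57  1.   -0.2   1.8   0.46  0.39  0.69]
```

>>> {"fn": "move_arm", "kwargs": {
  "increments": [
    [0,0,0,0,0,-0.01,40],
    [0,0,0,0,0,-0.03,40],
    [0,0,6.7,0,0,-0.035,40],
    [0,0,6.7,0,0,-0.035,40],
    [0,0,6.7,0,0,-0.035,40],
    [0,0,0,0,0,-0.035,40],
    [0,0,0,0,0,-0.017,40],
    [0,0,0,0,0,0,40],
    [0,0,0,0,0,0,40]
  ]
}}

```text
clock: 30.03
tcp_pos: [0.4851, 0.3377, 0.2007]
ee_rot: [[-0.993, 0.119, 0.001], [0.119, 0.993, 0.002], [-0.001, 0.002, -1.0]]
wrist_force: [-0.9, -0.3, -1.5]
width: 0.631
```

```bash
python3 pl.py .4555 -.3387 .2 173.15; python3 -c "
from h import *
wristshot('w_thin2')"
```

```text
clk 30.03 tcp [0.4851 0.3377 0.2007] th 173.14 w 0.631 F [-0.9 -0.3 -1.5] tilt deg(tool x,y) [0.13 0.06 0.  ]
shift mm [ -51.3544 -675.0595   -0.719 ] rows>=16.2 turn az -0.01 j [-0.54  0.69 -0.25  1.71  0.23  0.76  0.55]
30.0333 [0.4851 0.3377 0.2007]
```

View pics/w_thin2.png

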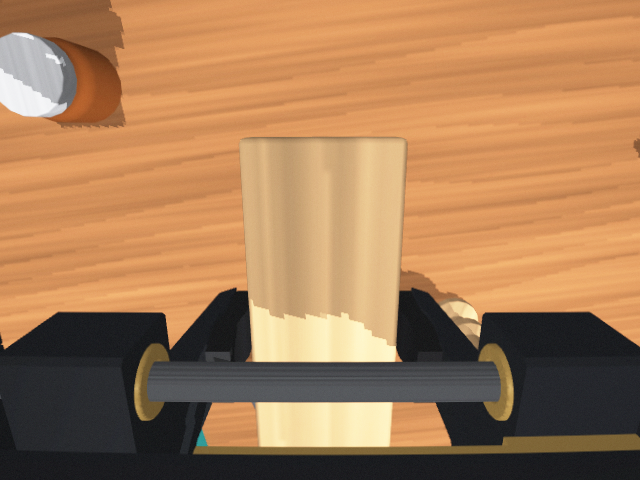

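```bash
python3 -c "
from h import *
print(toolpt((240,138),-.0152),toolpt((407,138),-.0152))"
```

```text
[ 70.0096 -26.4703 -15.2   ] [ 69.9926  27.3713 -15.2   ]
```

>>> {"fn": "move_arm", "kwargs": {
  "increments": [
    [0,0,0,-0.003,-0.0395,0,40],
    [0,0,0,-0.003,-0.0395,0,40],
    [0,0,0,-0.003,-0.0395,0,40],
    [0,0,0,-0.003,-0.0395,0,40],
    [0,0,0,-0.003,-0.0395,0,40],
    [0,0,0,-0.003,-0.0395,0,40],
    [0,0,0,-0.003,-0.0395,0,40],
    [0,0,0,-0.003,-0.0395,0,40],
    [0,0,0,-0.003,-0.0395,0,40],
    [0,0,0,-0.003,-0.0395,0,40],
    [0,0,0,-0.003,-0.0395,0,40],
    [0,0,0,-0.003,-0.0395,0,40]
  ]
}}

```text
clock: 31.08
tcp_pos: [0.4623, -0.1389, 0.1975]
ee_rot: [[-0.993, 0.119, -0.004], [0.119, 0.993, 0.002], [0.004, 0.002, -1.0]]
wrist_force: [1.6, -1.3, -1.6]
width: 0.635
```

>>> {"fn": "move_arm", "kwargs": {
  "increments": [
    [0,0,0,-0.003,-0.0395,0,40],
    [0,0,0,-0.003,-0.0395,0,40],
    [0,0,0,-0.003,-0.0395,0,40],
    [0,0,0,-0.003,-0.0395,0,40],
    [0,0,0,-0.003,-0.0395,0,40],
    [0,0,0,0,0,0,40],
    [0,0,0,0,0,0,40],
    [0,0,0,0,0,0,40],
    [0,0,0,0,0,0,40]
  ]
}}

```text
clock: 31.83
tcp_pos: [0.4553, -0.3328, 0.198]
ee_rot: [[-0.993, 0.117, -0.002], [0.117, 0.993, 0.004], [0.002, 0.003, -1.0]]
wrist_force: [1.3, 0.1, -1.0]
width: 0.633
```

```bash
python3 pl.py .4555 -.3387 .12 173.15
```

```text
clk 31.83 tcp [ 0.4553 -0.3328  0.198 ] th 173.30 w 0.633 F [ 1.3  0.1 -1. ] tilt deg(tool x,y) [ 0.19 -0.13 -0.  ]
shift mm [-1.0063 -6.0725 77.9975] rows>=1.9 turn az 0.15 j [ 0.77  0.68 -0.38  1.79  0.34  0.74  1.67]
```

>>> {"fn": "move_arm", "kwargs": {
  "increments": [
    [0.2,-0.1,0.1,-0.001,-0.006,0,40],
    [0,0,0,0,0,0.03,40],
    [0,0,0,0,0,0.03,40],
    [0,0,0,0,0,0.02,40],
    [0,0,0,0,0,0,40],
    [0,0,0,0,0,0,40],
    [0,0,0,0,0,0,40]
  ]
}}

```text
clock: 32.42
tcp_pos: [0.4569, -0.3413, 0.1201]
ee_rot: [[-0.993, 0.12, 0.003], [0.12, 0.993, -0.003], [-0.003, -0.003, -1.0]]
wrist_force: [0.5, 0.3, -0.0]
width: 0.631
```

```bash
python3 pl.py .4550 -.3385 .0888 173.15
```

```text
clk 32.42 tcp [ 0.4569 -0.3413  0.1201] th 173.10 w 0.631 F [ 0.5  0.3 -0. ] tilt deg(tool x,y) [-0.18  0.18 -0.  ]
shift mm [ 2.3249  2.6478 31.2663] rows>=0.8 turn az -0.05 j [ 0.74  0.8  -0.31  1.83  0.42  0.57  1.62]
```

>>> {"fn": "move_arm", "kwargs": {
  "increments": [
    [-0.1,0.1,0,0.0013,0.0018,0.01,40],
    [0,0,0,0,0,0.01,40],
    [0,0,0,0,0,0.005,40],
    [0,0,0,0,0,0.002,40],
    [0,0,0,0,0,0,40],
    [0,0,0,0,0,0,40],
    [0,0,0,0,0,0,40]
  ]
}}

```text
clock: 33.0
tcp_pos: [0.4549, -0.3397, 0.0922]
ee_rot: [[-0.993, 0.121, 0.0], [0.121, 0.993, -0.001], [-0.0, -0.001, -1.0]]
wrist_force: [-0.4, -0.6, -0.9]
width: 0.631
```

```bash
python3 pl.py .4550 -.3385 .0888 173.15
```

```text
clk 33.00 tcp [ 0.4549 -0.3397  0.0922] th 173.03 w 0.631 F [-0.4 -0.6 -0.9] tilt deg(tool x,y) [-0.05  0.01  0.  ]
shift mm [0.0676 1.1933 3.3571] rows>=0.1 turn az -0.12 j [ 0.72  0.84 -0.28  1.85  0.44  0.51  1.59]
```

>>> {"fn": "move_arm", "kwargs": {
  "increments": [
    [0,0,0,0,0.001,0.0015,40],
    [0,0,0,0,0,0.001,40],
    [0,0,0,0,0,0.001,40],
    [0,0,0,0,0,0,40],
    [0,0,0,0,0,0,40]
  ]
}}

```text
clock: 33.42
tcp_pos: [0.455, -0.3384, 0.0889]
ee_rot: [[-0.993, 0.121, -0.0], [0.121, 0.993, -0.001], [-0.0, -0.001, -1.0]]
wrist_force: [-0.7, 0.1, 3.6]
width: 0.631
```

```bash
python3 pl.py .4550 -.3385 .0888 173.15
```

```text
clk 33.42 tcp [ 0.455  -0.3384  0.0889] th 173.05 w 0.631 F [-0.7  0.1  3.6] tilt deg(tool x,y) [-0.05  0.    0.  ]
shift mm [ 0.0293 -0.0551  0.0543] rows>=0.0 turn az -0.1 j [ 0.72  0.84 -0.28  1.86  0.44  0.5   1.59]
```

>>> {"fn": "move_arm", "kwargs": {
  "increments": [
    [0,0,0,0,0,0,78],
    [0,0,0,0,0,0,78],
    [0,0,0,0,0,0,78],
    [0,0,0,0,0,0,78],
    [0,0,0,0,0,-0.015,80],
    [0,0,0,0,0,-0.035,80],
    [0,0,0,0,0,-0.035,100],
    [0,0,0,0,0,-0.035,100],
    [0,0,0,0,0,-0.01,100],
    [0,0,0,0,0,0,100],
    [0,0,0,0,0,0,100]
  ]
}}

```text
clock: 34.33
tcp_pos: [0.4545, -0.3386, 0.2181]
ee_rot: [[-0.993, 0.121, -0.001], [0.121, 0.993, -0.001], [0.001, -0.001, -1.0]]
wrist_force: [0.2, -0.8, -0.4]
width: 0.999
```

```bash
python3 pl.py .6495 .2771 .22 213;  python3 -c "
from h import *
wristshot('w_p4')
c=camera('scene')['color'][:,:,::-1];cv2.imwrite('pics/scene4.png',c)"
```

```text
clk 34.33 tcp [ 0.4545 -0.3386  0.2181] th 173.02 w 0.999 F [ 0.2 -0.8 -0.4] tilt deg(tool x,y) [-0.06 -0.03 -0.  ]
shift mm [-118.7637  634.7748   -2.6502] rows>=15.5 turn az -39.98 j [ 0.79  0.66 -0.39  1.76  0.33  0.79  1.68]
34.3333 [ 0.4545 -0.3386  0.2181]
```

View pics/w_p4.png

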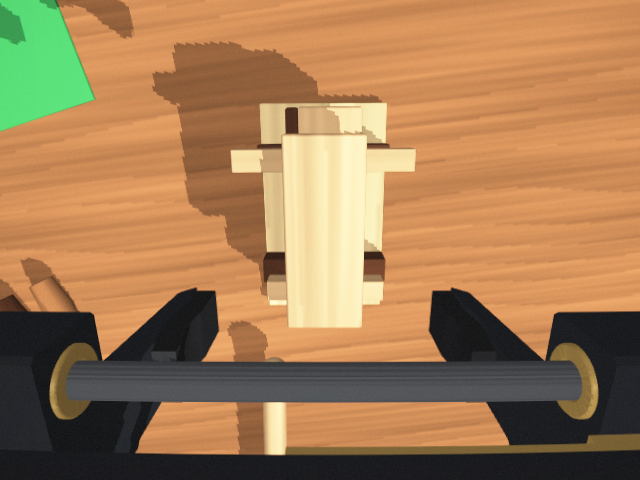

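View pics/scene4.png

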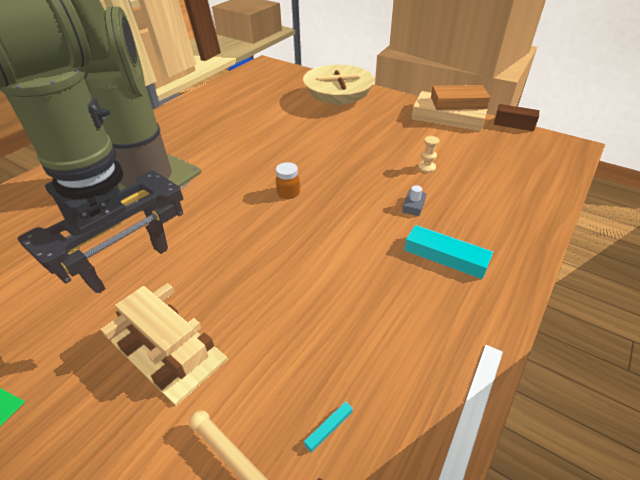

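>>> {"fn": "move_arm", "kwargs": {
  "increments": [
    [0,0,0,-0.0074,0.0395,0,80],
    [0,0,0,-0.0074,0.0395,0,80],
    [0,0,0,-0.0074,0.0395,0,80],
    [0,0,0,-0.0074,0.0395,0,80],
    [0,0,0,-0.0074,0.0395,0,80],
    [0,0,0,-0.0074,0.0395,0,80],
    [0,0,0,-0.0074,0.0395,0,80],
    [0,0,0,-0.0074,0.0395,0,80],
    [0,0,0,-0.0074,0.0395,0,80],
    [0,0,0,-0.0074,0.0395,0,80],
    [0,0,0,-0.0074,0.0395,0,80],
    [0,0,0,-0.0074,0.0395,0,80]
  ]
}}

```text
clock: 35.43
tcp_pos: [0.5997, 0.1229, 0.2157]
ee_rot: [[-0.993, 0.121, -0.004], [0.121, 0.993, -0.002], [0.004, -0.003, -1.0]]
wrist_force: [-0.7, -0.4, -0.0]
width: 0.803
```

>>> {"fn": "move_arm", "kwargs": {
  "increments": [
    [0,0,0,-0.0074,0.0395,0,80],
    [0,0,0,-0.0074,0.0395,0,80],
    [0,0,0,-0.0074,0.0395,0,80],
    [0,0,0,-0.0074,0.0395,0,80],
    [0,0,-6.7,0,0,0,80],
    [0,0,-6.7,0,0,0,80],
    [0,0,-6.7,0,0,0,80],
    [0,0,-6.7,0,0,0,80],
    [0,0,-6.7,0,0,0,80],
    [0,0,-6.5,0,0,0,80],
    [0,0,0,0,0,0,80],
    [0,0,0,0,0,0,80]
  ]
}}

```text
clock: 36.43
tcp_pos: [0.6482, 0.2741, 0.2157]
ee_rot: [[-0.84, -0.543, -0.004], [-0.543, 0.84, -0.002], [0.004, 0.0, -1.0]]
wrist_force: [0.7, -0.3, -0.1]
width: 0.804
```

```bash
python3 pl.py .6495 .2771 .22 213;  python3 -c "
from h import *
wristshot('w_wt')"
```

```text
clk 36.43 tcp [0.6482 0.2741 0.2157] th -147.13 w 0.804 F [ 0.7 -0.3 -0.1] tilt deg(tool x,y) [ 0.02 -0.24 -0.  ]
shift mm [-2.6912  1.8187 -4.335 ] rows>=0.1 turn az -0.13 j [-0.24  0.86 -0.48  1.3   0.41  1.08  1.37]
36.4333 [0.6482 0.2741 0.2157]
```

View pics/w_wt.png

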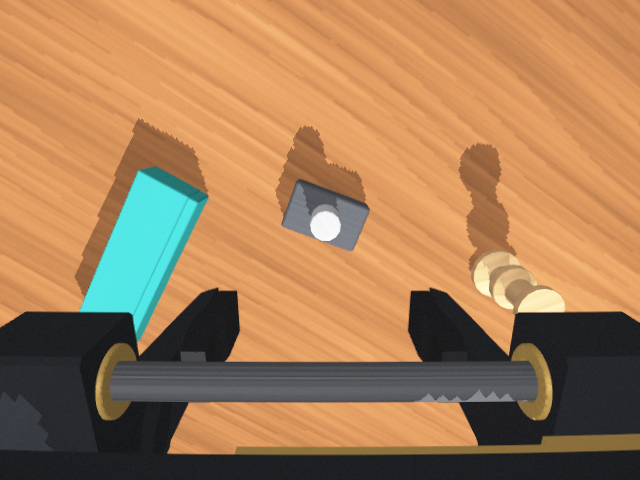

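```bash
python3 -c "
from h import *
print(toolpt((325,226),.1597))
a=toolpt((284,226),.1917);b=toolpt((353,250),.1917);c=toolpt((297,180),.1917);d=toolpt((370,209),.1917)
for e in (b-a,d-c): print(-147.13-np.degrees(np.arctan2(e[1],e[0])))
"
```

```text
[ -2.3997   1.4059 159.7   ]
-257.0096710220547
-258.87004235763277
```

>>> {"fn": "move_arm", "kwargs": {
  "increments": [
    [0,-0.2,0,-0.0025,0.0016,0.03,80],
    [0,0,0,0,0,0.035,80],
    [0,0,0,0,0,0.035,80],
    [0,0,0,0,0,0.03,80],
    [0,0,0,0,0,0.01,80],
    [0,0,0,0,0,0,80],
    [0,0,0,0,0,0,80],
    [0,0,0,0,0,0,80]
  ]
}}

```text
clock: 37.15
tcp_pos: [0.6519, 0.2784, 0.0802]
ee_rot: [[-0.839, -0.545, 0.006], [-0.545, 0.839, 0.003], [-0.007, -0.001, -1.0]]
wrist_force: [-0.4, 0.5, 0.0]
width: 0.802
```

```bash
python3 pl.py .6495 .2768 .030 212.87
```

```text
clk 37.15 tcp [0.6519 0.2784 0.0802] th -147.01 w 0.802 F [-0.4  0.5  0. ] tilt deg(tool x,y) [-0.03  0.38  0.  ]
shift mm [ 3.2184 -0.0225 50.1761] rows>=1.2 turn az 0.12 j [-0.26  1.01 -0.43  1.39  0.49  0.84  1.3 ]
```

>>> {"fn": "move_arm", "kwargs": {
  "increments": [
    [0,0.2,0,0.002,0,0.015,80],
    [0,0,0,0,0,0.015,80],
    [0,0,0,0,0,0.012,80],
    [0,0,0,0,0,0.008,80],
    [0,0,0,0,0,0,80],
    [0,0,0,0,0,0,80],
    [0,0,0,0,0,0,80]
  ]
}}

```text
clock: 37.73
tcp_pos: [0.6489, 0.2764, 0.028]
ee_rot: [[-0.838, -0.545, -0.0], [-0.545, 0.838, -0.0], [0.001, -0.0, -1.0]]
wrist_force: [0.8, 0.1, 1.6]
width: 0.8
```

```bash
python3 pl.py .6495 .2768 .030 212.87
```

```text
clk 37.73 tcp [0.6489 0.2764 0.028 ] th -146.96 w 0.800 F [0.8 0.1 1.6] tilt deg(tool x,y) [-0.01 -0.03  0.  ]
shift mm [-0.6727 -0.0132 -2.0124] rows>=0.1 turn az 0.17 j [-0.28  1.08 -0.4   1.4   0.52  0.76  1.28]
```

>>> {"fn": "move_arm", "kwargs": {
  "increments": [
    [0,0,0,-0.0005,0,-0.0015,80],
    [0,0,0,0,0,0,10],
    [0,0,0,0,0,0,10],
    [0,0,0,0,0,0,10],
    [0,0,0,0,0,0,10],
    [0,0,0,0,0,0,10],
    [0,0,0,0,0,0,10],
    [0,0,0,0,0,0,10],
    [0,0,0,0,0,0,10]
  ],
  "newtons": 50
}}

```text
clock: 38.48
tcp_pos: [0.6493, 0.2765, 0.0294]
ee_rot: [[-0.838, -0.545, -0.0], [-0.545, 0.838, -0.001], [0.001, -0.001, -1.0]]
wrist_force: [-0.8, 0.2, 0.5]
width: 0.282
```

```bash
python3 pl.py .6495 .2768 .030 212.87
```

```text
clk 38.48 tcp [0.6493 0.2765 0.0294] th -146.96 w 0.282 F [-0.8  0.2  0.5] tilt deg(tool x,y) [-0.03 -0.05  0.  ]
shift mm [-0.3717  0.1607 -0.613 ] rows>=0.0 turn az 0.17 j [-0.28  1.08 -0.4   1.4   0.52  0.77  1.28]
```

>>> {"fn": "move_arm", "kwargs": {
  "increments": [
    [0,0,0,0,0,-0.01,10],
    [0,0,0,0,0,-0.025,10],
    [0,0,0,0,0,-0.03,10],
    [0,0,0,0,0,-0.03,10],
    [0,0,6,0,0,-0.03,10],
    [0,0,6.8,0,0,-0.03,10],
    [0,0,6.8,0,0,-0.03,10],
    [0,0,6.8,0,0,-0.02,10],
    [0,0,6.8,0,0,0,10],
    [0,0,6.8,0,0,0,10],
    [0,0,6.8,0,0,0,10],
    [0,0,6.8,0,0,0,10]
  ]
}}

```text
clock: 39.48
tcp_pos: [0.6481, 0.2763, 0.2339]
ee_rot: [[-0.934, 0.356, -0.003], [0.356, 0.934, -0.002], [0.002, -0.003, -1.0]]
wrist_force: [0.3, -0.0, -5.5]
width: 0.279
```

>>> {"fn": "move_arm", "kwargs": {
  "increments": [
    [0,0,6.8,0,0,0,10],
    [0,0,6.8,0,0,0,10],
    [0,0,6.8,0,0,0,10],
    [0,0,6.8,0,0,0,10],
    [0,0,6.8,0,0,0,10],
    [0,0,6.8,0,0,0,10],
    [0,0,6.8,0,0,0,10],
    [0,0,6.8,0,0,0,10],
    [0,0,1.1,0,0,0,10],
    [0,0,0,0,0,0,10],
    [0,0,0,0,0,0,10]
  ]
}}

```text
clock: 40.4
tcp_pos: [0.6487, 0.2767, 0.234]
ee_rot: [[-0.244, 0.97, -0.002], [0.97, 0.244, -0.001], [-0.001, -0.002, -1.0]]
wrist_force: [-0.1, -0.7, -5.0]
width: 0.285
```

```bash
python3 pl.py .4549 -.3384 .23 104
```

```text
clk 40.40 tcp [0.6487 0.2767 0.234 ] th 104.13 w 0.285 F [-0.1 -0.7 -5. ] tilt deg(tool x,y) [-0.11  0.03  0.  ]
shift mm [-549.2299 -338.0824    4.9663] rows>=15.5 turn az 0.13 j [-0.48  0.81  0.02  1.3  -0.02  1.04 -0.21]
```

>>> {"fn": "move_arm", "kwargs": {
  "increments": [
    [0,0,0,-0.03,-0.0185,0,10],
    [0,0,0,-0.0325,-0.02,0,10],
    [0,0,0,-0.0325,-0.02,0,10],
    [0,0,0,-0.0325,-0.02,0,10],
    [0,0,0,-0.0325,-0.02,0,10],
    [0,0,0,-0.0325,-0.02,0,10],
    [0,0,0,-0.0325,-0.02,0,10],
    [0,0,0,-0.0325,-0.02,0,10],
    [0,0,0,-0.0325,-0.02,0,10],
    [0,0,0,-0.0325,-0.02,0,10],
    [0,0,0,-0.0325,-0.02,0,10],
    [0,0,0,-0.0325,-0.02,0,10]
  ]
}}

```text
clock: 41.4
tcp_pos: [0.5106, -0.1585, 0.2353]
ee_rot: [[-0.244, 0.97, 0.001], [0.97, 0.244, -0.001], [-0.001, 0.0, -1.0]]
wrist_force: [0.0, -0.3, -6.0]
width: 0.28
```

>>> {"fn": "move_arm", "kwargs": {
  "increments": [
    [0,0,0,-0.0325,-0.02,0,10],
    [0,0,0,-0.0325,-0.02,0,10],
    [0,0,0,-0.0325,-0.02,0,10],
    [0,0,0,-0.0325,-0.02,0,10],
    [0,0,0,-0.032,-0.02,0,10],
    [0,0,0,0,0,0,10],
    [0,0,0,0,0,0,10],
    [0,0,0,0,0,0,10],
    [0,0,0,0,0,0,10],
    [0,0,0,0,0,0,10]
  ]
}}

```text
clock: 42.23
tcp_pos: [0.4541, -0.3365, 0.235]
ee_rot: [[-0.244, 0.97, 0.0], [0.97, 0.244, 0.0], [0.0, 0.0, -1.0]]
wrist_force: [0.2, 0.0, -5.7]
width: 0.278
```

```bash
python3 pl.py .4549 -.3384 .15 104;  python3 -c "
from h import *
wristshot('w_wt2')"
```

```text
clk 42.23 tcp [ 0.4541 -0.3365  0.235 ] th 104.14 w 0.278 F [ 0.2  0.  -5.7] tilt deg(tool x,y) [ 0.01 -0.01  0.  ]
shift mm [-2.0515  0.2932 85.0342] rows>=2.0 turn az 0.14 j [ 0.6   0.61 -0.07  1.76  0.05  0.77  0.75]
42.2333 [ 0.4541 -0.3365  0.235 ]
```

View pics/w_wt2.png

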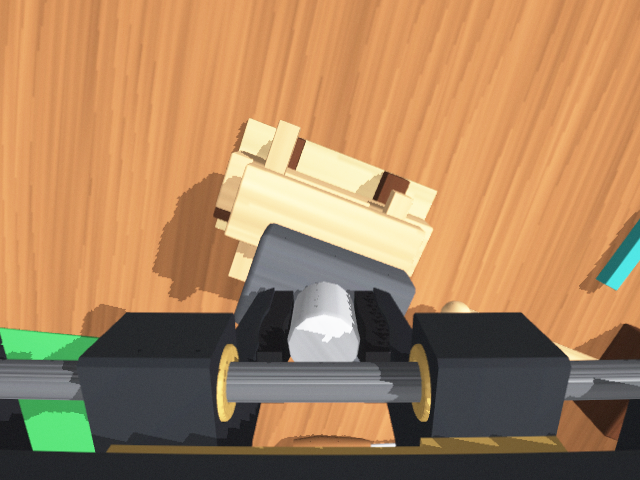

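>>> {"fn": "move_arm", "kwargs": {
  "increments": [
    [0,0,0,-0.002,0.0003,0.02,10],
    [0,0,0,0,0,0.025,10],
    [0,0,0,0,0,0.025,10],
    [0,0,0,0,0,0.015,10],
    [0,0,0,0,0,0.007,10],
    [0,0,0,0,0,0,10],
    [0,0,0,0,0,0,10],
    [0,0,0,0,0,0,10]
  ]
}}

```text
clock: 42.95
tcp_pos: [0.455, -0.3405, 0.1442]
ee_rot: [[-0.241, 0.97, 0.002], [0.97, 0.241, -0.002], [-0.003, 0.001, -1.0]]
wrist_force: [0.7, 0.1, -5.6]
width: 0.282
```

```bash
python3 pl.py .4549 -.3384 .1334 104
```

```text
clk 42.95 tcp [ 0.455  -0.3405  0.1442] th 103.97 w 0.282 F [ 0.7  0.1 -5.6] tilt deg(tool x,y) [ 0.08  0.15 -0.  ]
shift mm [ 2.1012  0.3616 10.7829] rows>=0.3 turn az -0.03 j [ 0.59  0.74 -0.06  1.83  0.07  0.57  0.74]
```

>>> {"fn": "move_arm", "kwargs": {
  "increments": [
    [0,0.1,0,0.0015,0,0.004,10],
    [0,0,0,0,0,0.003,10],
    [0,0,0,0,0,0.002,10],
    [0,0,0,0,0,0,10],
    [0,0,0,0,0,0,10],
    [0,0,0,0,0,0,10]
  ]
}}

```text
clock: 43.45
tcp_pos: [0.4536, -0.3388, 0.134]
ee_rot: [[-0.241, 0.971, -0.001], [0.971, 0.241, 0.001], [0.001, -0.0, -1.0]]
wrist_force: [-0.2, 0.4, -5.8]
width: 0.283
```

```bash
python3 pl.py .4549 -.3384 .1334 104
```

```text
clk 43.45 tcp [ 0.4536 -0.3388  0.134 ] th 103.94 w 0.283 F [-0.2  0.4 -5.8] tilt deg(tool x,y) [-0.03 -0.06 -0.  ]
shift mm [0.0312 1.3257 0.6033] rows>=0.0 turn az -0.06 j [ 0.59  0.76 -0.06  1.84  0.07  0.54  0.73]
```

>>> {"fn": "move_arm", "kwargs": {
  "increments": [
    [0,0,0,0,0.0012,0.0005,10],
    [0,0,0,0,0,0.0004,10],
    [0,0,0,0,0,0,10],
    [0,0,0,0,0,0,10]
  ]
}}

```text
clock: 43.78
tcp_pos: [0.4551, -0.3385, 0.1333]
ee_rot: [[-0.241, 0.971, -0.0], [0.971, 0.241, 0.001], [0.001, 0.0, -1.0]]
wrist_force: [0.2, 0.4, -2.6]
width: 0.28
```

```bash
python3 pl.py .4549 -.3384 .1334 104
```

```text
clk 43.78 tcp [ 0.4551 -0.3385  0.1333] th 103.95 w 0.280 F [ 0.2  0.4 -2.6] tilt deg(tool x,y) [ 0.01 -0.04 -0.  ]
shift mm [ 0.1024 -0.1982 -0.069 ] rows>=0.0 turn az -0.05 j [ 0.59  0.76 -0.06  1.84  0.07  0.54  0.73]
```

Touching (half the weight is taken); lower a hair and release, then lift away.

>>> {"fn": "move_arm", "kwargs": {
  "increments": [
    [0,0,0,0,0,0.0003,10],
    [0,0,0,0,0,0,10],
    [0,0,0,0,0,0,60],
    [0,0,0,0,0,0,60],
    [0,0,0,0,0,0,60],
    [0,0,0,0,0,0,60],
    [0,0,0,0,0,-0.015,60],
    [0,0,0,0,0,-0.03,60],
    [0,0,0,0,0,-0.035,60],
    [0,0,0,0,0,-0.035,60],
    [0,0,0,0,0,-0.02,60],
    [0,0,0,0,0,0,60]
  ]
}}

```text
clock: 44.78
tcp_pos: [0.4572, -0.3402, 0.2725]
ee_rot: [[-0.241, 0.971, 0.007], [0.971, 0.241, -0.004], [-0.006, 0.006, -1.0]]
wrist_force: [-0.1, -0.5, 0.1]
width: 0.602
```

>>> {"fn": "move_arm", "kwargs": {
  "increments": [
    [0,0,0,0.035,0.01,-0.01,60],
    [0,0,0,0.035,0.01,0,60],
    [0,0,0,0.035,0.01,0,60],
    [0,0,0,0.035,0.01,0,60],
    [0,0,0,0.035,0.01,0,60],
    [0,0,0,0.035,0.01,0,60],
    [0,0,0,0,0,0,60],
    [0,0,0,0,0,0,60]
  ]
}}

```text
clock: 45.45
tcp_pos: [0.4623, -0.1178, 0.2773]
ee_rot: [[-0.246, 0.969, -0.002], [0.969, 0.246, 0.002], [0.002, -0.001, -1.0]]
wrist_force: [-0.9, -0.4, 0.4]
width: 0.598
```

```bash
python3 -c "
from h import *
s=sense();print(s['clock'],s['tcp_pos'],s['wrist_force'])
a=camera('scene')['color'][:,:,::-1];b=camera('top')['color'][:,:,::-1]
cv2.imwrite('pics/scene9.png',a);cv2.imwrite('pics/top9.png',b)
f=lambda I,s:cv2.resize(I,None,fx=s,fy=s,interpolation=cv2.INTER_CUBIC)
cv2.imwrite('pics/end.png',np.hstack([f(a[270:410,90:240],2.6),f(b[235:335,400:490],3.64)[:364]]))"
```

```text
45.45 [ 0.4623 -0.1178  0.2773] [-0.9304 -0.3802  0.4005]
```

View pics/end.png

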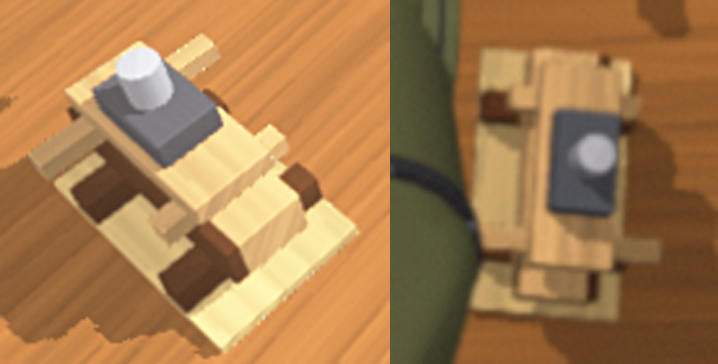

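View pics/top9.png

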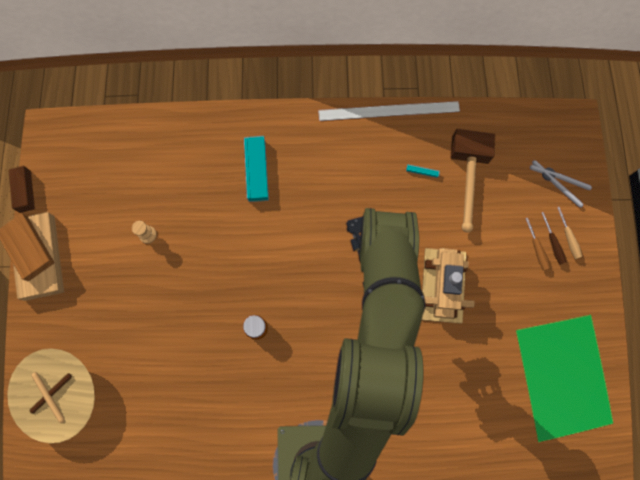

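Run:
```python
from h import *
a=-6.85*np.pi/180;ex=np.array([np.cos(a),np.sin(a),0]);ey=np.array([-ex[1],ex[0],0]);o=np.array([.4548,-.3386,0])
def box(L,W,z0,z1,c=(0,0)):
    return [o+ex*(c[0]+sx*L/2)+ey*(c[1]+sy*W/2)+np.array([0,0,z]) for z in(z0,z1) for sx,sy in((1,1),(1,-1),(-1,-1),(-1,1))]
B=[box(.175,.056,.034,.07),box(.016,.13,.07,.086,(-.05,0)),box(.016,.09,.07,.086,(.05,0)),box(.14,.056,.086,.104),box(.07,.044,.104,.128)]
out=[]
for n,f,(x0,y0,w,h) in(("scene","scene9",(90,270,150,140)),("top","top9",(400,235,90,100))):
    s=390/h if n=="scene" else 3.9
    I=cv2.resize(cv2.imread("pics/%s.png"%f)[y0:y0+h,x0:x0+w],None,fx=s,fy=s,interpolation=cv2.INTER_CUBIC)
    for b,c in zip(B,[(0,0,255),(0,255,0),(0,255,0),(255,0,0),(0,255,255)]):
        q=((proj(n,b)-[x0,y0]+.5)*s).astype(int)
        cv2.polylines(I,[q[4:]],True,c,1)
    k=((proj(n,[o+[0,0,.16]])-[x0,y0]+.5)*s).astype(int)[0]; cv2.circle(I,tuple(map(int,k)),3,(255,0,255),-1)
    out.append(I)
cv2.imwrite("pics/end2.png",np.hstack(out))
```

```text
(no output)
```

View pics/end2.png

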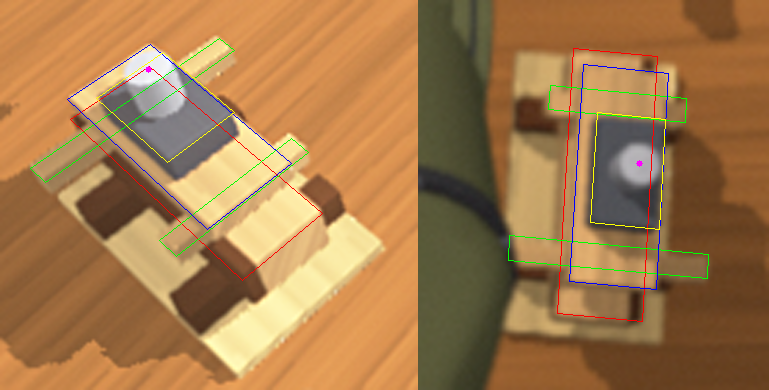

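```bash
python3 -c "
from plant import *
print(hand_in())"
```

```text
the job is handed in; nothing more can be done
None
```

I built the drying stack on the rack in the order asked and handed it in at about 45.6 s of the 144 s allowed. From the bottom up:
- **Thick blank:** lengthwise along the rack, centred on the bearers.
- **Sticks:** the long stick above the bearer nearer the robot, and the short stick above the farther one.
- **Thin blank:** on the sticks, straight above the thick one.
- **Weight:** on the middle of the thin blank, knob up.

**Last checks:** I drew the planned stack over the final scene and top pictures, and every piece matched to within about a pixel (2–3 mm). The gripper was open and clear of the stack. The mallet, jar, burnisher and both turquoise pieces looked unmoved in the top view.

**Small differences:**
- The two sticks sit about 1–2 mm from their ideal places.
- The short stick was pressed down with about 11 N as it was set; I eased off before letting go.
- Fitting heights from the wrist camera alone was off by up to 7 mm. I went by the top and scene view heights, which agreed with the text, and by contact force.

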